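Stack mini well plates and lid on the plate shaker

ROBOT

A 6-joint arm with a two-finger parallel gripper is mounted at the origin on the work surface. World frame = base frame: x ahead of the robot, y to its left, z up, the work surface at z = 0. Lengths are in m, angles in rad, forces in N, time in s.
With the tool pointing down it reaches from about 0.3 to 0.875 m from the base axis. Payload 6.4 kg.
Tool frame: the origin (TCP) lies between the finger pads; the fingertips stand 17 mm ahead of it and the grasp point (between the pads) lies 2 mm behind it; x points along the fingers, z is the direction in which the jaws open and shut, and the axes are right-handed (so a half turn about x gives the same grasp; the last joint's range is limited). The gripper opens to 85 mm and grips with 20 to 120 N. Pads are 22 mm wide; open, the fingers measure 114 mm over their backs; the gripper's body (76 mm by 85 mm) begins 54 mm behind the grasp point. The pads swing forward as they close: fully open they stand 13 mm farther back than shut.
Start: joints at [-1.513, 0.181, 1.607, -0, 1.354, -0.206], TCP at [0.15, -0.555, 0.248] pointing down, gripper open.
Joint ranges: [-2.99, 2.99], [-0.89, 2.07], [0.3, 2.58], [-1.14, 4.28], [0, 2.63], [-3.12, 3.12]. Speed limits (rad/s): [2.57, 2.57, 3.01, 3.14, 3.14, 3.14].

INTERFACE

Orientations are given as a rotation vector (axis times angle).
In Python, from rig import sense, capture, calibration, close_job gives the robot as it stands.
- The arm moves only by the tool apply_moves, never from a script. Its argument "plan" is a list of rows, each a list of 7 numbers: the shift along the tool's x, y, z in m, then the turn, a rotation vector about the tool's x, y, z in rad, then the closure, from 0 (fully open) to 1 (shut). A call has 1 to 5 rows; each row shifts and turns the pose as measured when the row begins, along the tool's axes as they then stand; what a row does not reach is not made up. A row lasts 1/12 s, in which the tool goes at most 41.7 mm and 7.16 degrees, less where a joint would pass 70% of its speed; a pose out of reach is approached as far as the arm can. A call is refused whole if a number of a shift passes 0.0417 or a number of a turn 0.125, either way. A call with a gripper value outside its range is refused whole. The fingers move at their own pace and stop on an object; the grip force is fixed at half the most. Time passes only in rows, so rows that do not move let the fingers close. It gives the time, the measured TCP pose, the force and the opening at its end, in the units of the state.
- sense(): the state, without advancing time (a new reading comes with each control period).
- capture(name): name is "scene" or "top" or "wrist"; returns the picture (480x640x3 uint8, red, green, blue); there is no depth.
- calibration(name): a dict with "fx", "fy", "cx", "cy" (pixels), "D" ([k1, k2, p1, p2, k3] as OpenCV has them; the pictures are not rectified), "origin" and "attitude" of the camera in the world. Camera axes: x right, y down, z forward; pixel columns grow to the right and rows downward; lengths in m; the calibration is good to about 2 mm. A picture is of the moment at which its call begins: read the wrist's pose just before it. calibration takes no time and is no camera call; for the wrist camera it gives the pose at the moment of the call.
- close_job(): hands the job in, once; it reports no verdict.
The state is a dict: "time_s": time; "q": joint angles; "joint_vel": joint speeds; "tau": joint torques, N m; "ee_pos": TCP position; "tcp_rot": TCP orientation; "contact_force": force on the tool from outside, world axes, zero at the start; "torque": the same for the moment, N m; "finger_gap": finger opening in m.
Only numpy, scipy, OpenCV 4.12 (cv2) and the standard library are available. Lean on these libraries where they do the work, as an engineer would, in place of code of your own. Each camera call takes 0.05 s, during which the arm holds its last target.

TASK

A mini 24-well plate stands loosely between the corner angles on the shaker's platform. Stack the loose plate on it and cap the stack with the lid, cut corners over cut corners, so that every skirt drops fully over the rim below and the stack lies level. Carry plate and lid level, do not lean hard on the shaker, and leave the bottle, dish and tube rack alone.

Things in the scene. Friction and masses are not known exactly. Their poses are not given: they have to be found in the camera images.
- deck (a point): Centre of the flat top of the platform (160 mm along x, 130 along y, 75 mm above the bench) of a fixed white plate shaker, housing 230 x 200 mm; z up. The bottom plate, same kind as the loose plate, stands on it loosely between four corner angles, cut corners towards +x, up to 4 mm off-centre and 0.025 rad askew: its exact place is not given, so feel for it or push it against the angles.
- stop_corner (a point): Inner corner, on the platform, of the steel angle at x = -46, y = +33 mm of deck (axes as deck). The four angles (inner faces at x = +-46, y = +-33 mm of deck) are 5 mm high, 3 mm thick; each reaches 19 mm along x and 15 mm along y from its inner corner, so the middle of each side is open for fingers. The bottom plate has 4 mm of play each way.
- plate_mid (a point): Centre, 7 mm above the underside, of the loose white 24-well plate (about 60 g, 14 mm high), flat on the bench, wells up, z up. From above 84 mm (x) by 58 mm (y), its two corners at the +x end cut at 45 degrees (11 mm legs), those at -x square. Skirt 7 mm high, walls 2.5 mm, hollow underneath to 3.5 mm deep. Grasped across the 58 mm.
- plate_cut_end (a point): Middle of the plate's end with the cut corners, 42 mm from plate_mid along its +x; same axes. Above the skirt the body is 77.4 x 51.4 mm, cut alike, up to the rim; a skirt (inside 79 x 53 mm) clears it by 0.8 mm a side, with no lead-in and only cut corners over cut corners. Seated, an underside is 10.5 mm above the lower plate's; riding on the rim, 14 mm.
- lid_mid (a point): Centre, 4 mm above the underside, of the clear plastic lid (about 30 g, 8 mm high, flat top), right way up on the bench, z up. Same outline as the plate: 84 mm (x) by 58 mm (y), two corners cut at the +x end, square at -x. Walls 2.5 mm, inside 79 x 53 mm, hollow underneath to 5.5 mm deep. Grasped across the 58 mm.
- lid_cut_end (a point): Middle of the lid's end with the cut corners, 42 mm from lid_mid along its +x; same axes. The lid goes over a plate's rim with 0.8 mm to spare a side, no lead-in; seated, its underside is 8.5 mm above that plate's underside; riding on the rim, 14 mm.
- reagent_bottle: Bystander: upright bottle with blue cap, 56 mm across, 110 mm tall; origin at the centre of its underside.
- petri_dish: Bystander: closed round dish, 92 mm across, 16 mm high; origin at the centre of its underside.
- tube_rack: Bystander: grey rack of small tubes, 70 x 110 x 38 mm, long side along its y; origin at the centre of its underside.
Things that resemble listed ones, but are neither listed nor needed, are in the scene too. Leave any purple look-alike of the part that bears plate_mid alone. Leave any red look-alike of the part that bears lid_mid alone.

How it is judged:
By the outcome, as a careful person would: the job done as asked, in the order asked, and still so for the second after the job is handed in, with the robot touching nothing.
It also fails if it takes over 70 s, if anything falls off the work surface, if the arm or the gripper's body presses on something with over 40 N, if the wrist force passes 120 N, or if a joint passes its speed limit or range.

## Working session

There is one attempt and no reset: what is moved stays moved. The work goes in short steps, Python scripts to look and compute and a tool call to move; the robot and the scene stay as the last step left them, time stands still between calls to the robot, and variables do not carry over. Pictures are saved under pics/ and viewed, and the job is handed in when it is done.

Besides the shell and the picture viewer there is one more tool, called as name(argument=value, ...), one argument or row to a line, values as JSON. apply_moves: Moves the arm, as the interface text tells. Its arguments: {"type":"object","properties":{"plan":{"type":"array"}},"required":["plan"]}

```bash
ls; mkdir -p pics
python3 - <<'E'
from rig import sense,capture,calibration
import cv2,numpy as np
np.set_printoptions(precision=4,suppress=True)
s=sense()
for k,v in s.items(): print(k,v)
for n in ["scene","top","wrist"]:
    c=calibration(n); print(n,c)
    im=capture(n); cv2.imwrite(f"pics/{n}0.png",im[:,:,::-1])
E
```

```text
pics
time_s 0.0
q [-1.5133  0.1816  1.608  -0.      1.3538 -0.2063]
joint_vel [ 0.001   0.0004 -0.001  -0.0019 -0.0013 -0.0007]
tau [  0.0019 -44.4872 -35.1328   0.0001   0.0093  -0.    ]
ee_pos [ 0.1499 -0.5546  0.2474]
tcp_rot [ 1.0139  1.3237 -1.0118]
contact_force [-1.0365  0.7001 -0.273 ]
torque [0.0082 0.0147 0.0291]
finger_gap 0.08536021618969153
scene {'fx': 526.6303502711894, 'fy': 526.6303502711894, 'cx': 326.15306399663393, 'cy': 241.1806362557, 'D': array([-0.1342,  0.    ,  0.    ,  0.    ,  0.    ]), 'origin': array([ 0.995 , -0.4338,  0.7155]), 'attitude': array([-2.2458, -0.7664,  0.339 ])}
top {'fx': 521.3644240778175, 'fy': 521.3644240778175, 'cx': 313.4981903530253, 'cy': 238.05672005649564, 'D': array([-0.0757,  0.    ,  0.    ,  0.    ,  0.    ]), 'origin': array([0.3831, 0.1156, 1.0594]), 'attitude': array([-2.1205,  2.1436, -0.2004])}
wrist {'fx': 344.5819492953422, 'fy': 344.5819492953422, 'cx': 317.070714008503, 'cy': 244.1364761355714, 'D': array([-0.0318,  0.    ,  0.    ,  0.    ,  0.    ]), 'origin': array([ 0.2238, -0.5358,  0.3733]), 'attitude': array([ 2.2929, -1.7568, -0.2703])}
```

View pics/scene0.png

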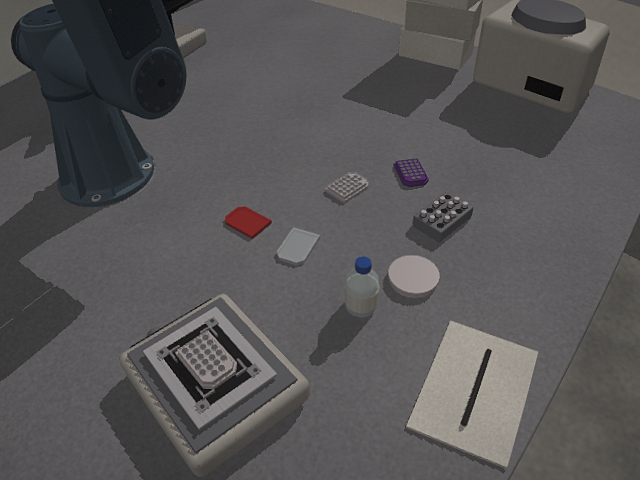

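View pics/top0.png

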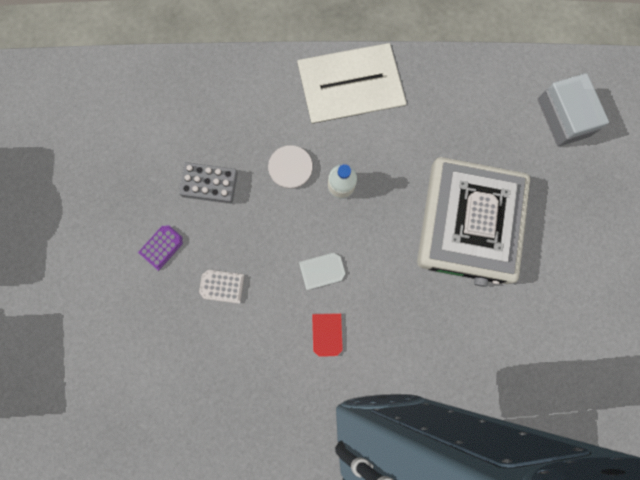

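View pics/wrist0.png

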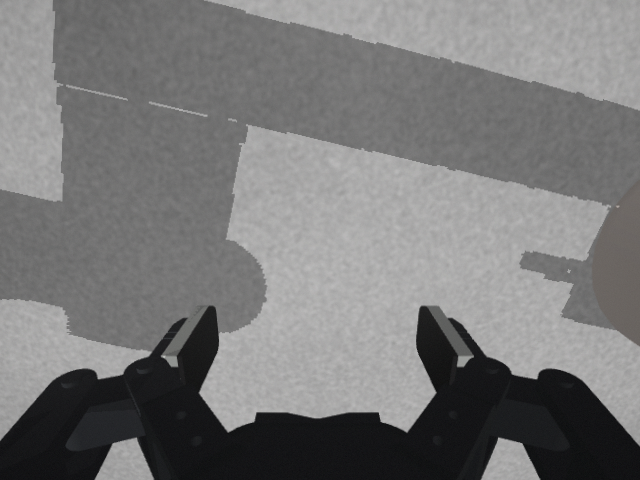

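The top view shows a white 24-well plate at (222,286), a purple one at (160,247), a clear lid at (323,271), a red lid at (328,335), and the bottom plate on the shaker at (482,214). The white plate and clear lid fit the description, because the purple and red ones are the excluded look-alikes. I'll enlarge these and measure.

```bash
cat > h.py <<'E'
import numpy as np,cv2
from scipy.spatial.transform import Rotation as R
from rig import sense,capture,calibration
np.set_printoptions(precision=4,suppress=True)
def K(c): return np.array([[c['fx'],0,c['cx']],[0,c['fy'],c['cy']],[0,0,1.]])
def onplane(c,px,z):
    p=cv2.undistortPoints(np.array(px,float).reshape(-1,1,2),K(c),np.array(c['D'])).reshape(-1,2)
    d=np.c_[p,np.ones(len(p))]@R.from_rotvec(c['attitude']).as_matrix().T
    o=c['origin']; t=(z-o[2])/d[:,2]
    return o+d*t[:,None]
def proj(c,P):
    Rm=R.from_rotvec(c['attitude']).as_matrix()
    rv=cv2.Rodrigues(Rm.T)[0]
    return cv2.projectPoints(np.array(P,float).reshape(-1,1,3),rv,-Rm.T@c['origin'],K(c),np.array(c['D']))[0].reshape(-1,2)
E
python3 - <<'E'
from h import *
im=cv2.imread('pics/top0.png')
a=cv2.resize(im[225:345,130:360],None,fx=3.4,fy=3.4,interpolation=cv2.INTER_CUBIC);cv2.imwrite('pics/c1.png',a)
a=cv2.resize(im[150:290,410:540],None,fx=4.2,fy=4.2,interpolation=cv2.INTER_CUBIC);cv2.imwrite('pics/c2.png',a)
c=calibration('top')
for n,p,z in [('plate',(222,286),.014),('lid',(323,271),.008),('bottom',(482,214),.12),('bottle',(344,172),.11),('dish',(290,167),.016),('rack',(209,183),.038),('red',(328,335),.008)]:
    print(n,onplane(c,[p],z)[0])
E
```

```text
plate [0.4757 0.2899 0.014 ]
lid [0.5047 0.0866 0.008 ]
bottom [ 0.595  -0.2089  0.12  ]
bottle [0.6811 0.0467 0.11  ]
dish [0.7225 0.1524 0.016 ]
rack [0.6833 0.3166 0.038 ]
red [0.3766 0.0785 0.008 ]
```

View pics/c1.png

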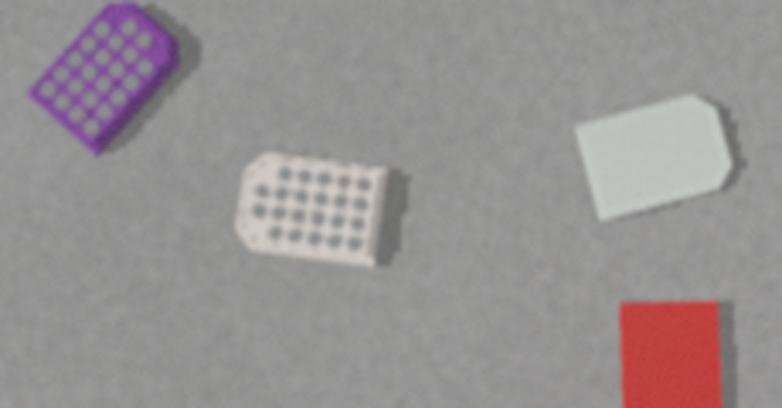

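View pics/c2.png

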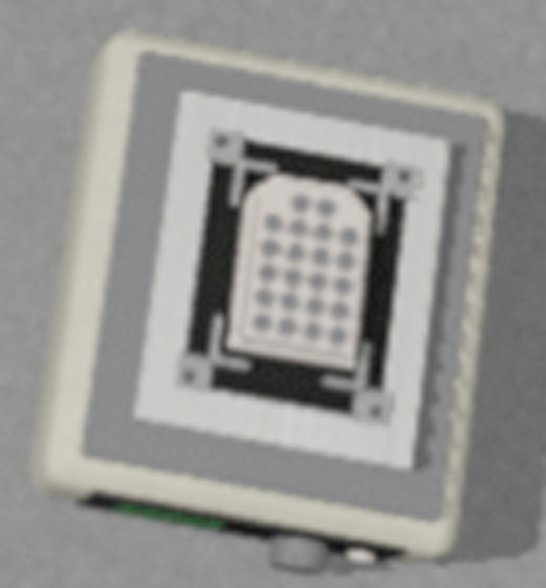

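Run:
```python
from h import *
s=sense(); Rm=R.from_rotvec(s['tcp_rot']).as_matrix(); print(Rm)
cw=calibration('wrist'); print('cam in tool',Rm.T@(cw['origin']-s['ee_pos'])); print('cam axes in tool\n',Rm.T@R.from_rotvec(cw['attitude']).as_matrix())
im=cv2.imread('pics/top0.png'); c=calibration('top')
hsv=cv2.cvtColor(im,cv2.COLOR_BGR2HSV)
print(im[286,240],im[271,323],im[214,482],im[300,280], im[200,445])
g=im.min(2)
for n,(x0,y0,x1,y1),z,th in [('plate',(190,260,255,312),.01,160),('lid',(290,245,355,297),.008,150),('bottom',(462,185,503,242),.085,170)]:
    m=np.zeros(g.shape,np.uint8); m[y0:y1,x0:x1]=(g[y0:y1,x0:x1]>th)*255
    m=cv2.morphologyEx(m,cv2.MORPH_CLOSE,np.ones((5,5),np.uint8))
    cs,_=cv2.findContours(m,0,2); k=max(cs,key=cv2.contourArea)
    P=onplane(c,k[:,0],z)[:,:2]
    r=cv2.minAreaRect((P*1000).astype(np.float32)); print(n,r, cv2.contourArea((P*1000).astype(np.float32)))
    mm=cv2.moments((P*1000).astype(np.float32)); print('  centroid',mm['m10']/mm['m00'],mm['m01']/mm['m00'])
```

```text
[[-0.0001  0.9654  0.2607]
 [ 0.0014  0.2607 -0.9654]
 [-1.      0.0003 -0.0014]]
cam in tool [-0.1258  0.0763  0.0009]
cam axes in tool
 [[-0.0006 -0.2997  0.954 ]
 [-0.0007 -0.954  -0.2997]
 [ 1.     -0.0008  0.0003]]
[159 163 169] [189 193 188] [190 195 200] [150 149 150] [141 140 139]
plate ((476.4703369140625, 293.92498779296875), (84.82535552978516, 59.71308135986328), 82.26919555664062) 4534.696806217311
  centroid 476.4139249080551 294.17224555844285
lid ((506.1107177734375, 88.36201477050781), (130.8160400390625, 104.06250762939453), 89.40750122070312) 10696.52378637172
  centroid 507.82740523314925 81.82262603983195
bottom ((604.0665893554688, -219.10557556152344), (57.12593078613281, 82.80509948730469), 79.8927993774414) 4350.88480809005
  centroid 603.0681084594022 -219.02364186183453
```

```bash
cat >> h.py <<'E'
def pose():
    s=sense(); Rm=R.from_rotvec(s['tcp_rot']).as_matrix()
    psi=np.degrees(np.arctan2(Rm[1,1],Rm[0,1])); return s,Rm,psi
def plan(target,psi_t,n=None,ms=.04,mr=.122):
    """print rows in tool frame; psi = yaw (deg) of tool y; tool x down"""
    s,Rm,psi=pose(); p=s['ee_pos'].copy()
    d=np.array(target)-p; r=np.radians((psi_t-psi+180)%360-180)
    N=n or int(max(np.ceil(np.linalg.norm(d)/ms),np.ceil(abs(r)/mr),1))
    # levelling: tilt error of tool x from -z, in tool axes
    tilt=np.cross([1,0,0],Rm.T@np.array([0,0,-1]))
    print('now',p,'psi',round(psi,2),'tilt',tilt,'d',d,'turn',r,'rows',N,'q6',s['q'][5])
    for i in range(N):
        a=np.radians(psi)+r*i/N
        ty=np.array([np.cos(a),np.sin(a),0]); tz=np.array([np.sin(a),-np.cos(a),0])
        st=d/N
        print([round(float(v),4) for v in (-st[2],st@ty,st@tz,-r/N)])
def force():
    s=sense(); return s['contact_force'],s['finger_gap'],s['time_s']
E
python3 - <<'E'
from h import *
im=cv2.imread('pics/top0.png'); c=calibration('top')
g=im.min(2).astype(int); b=im.astype(int)
x0,y0,x1,y1=290,245,355,297
m=np.zeros(g.shape,np.uint8); m[y0:y1,x0:x1]=(g[y0:y1,x0:x1]>170)*255
m=cv2.morphologyEx(m,cv2.MORPH_OPEN,np.ones((3,3),np.uint8))
cs,_=cv2.findContours(m,0,2); k=max(cs,key=cv2.contourArea)
P=onplane(c,k[:,0],.008)[:,:2]
print(cv2.minAreaRect((P*1000).astype(np.float32)))
# deck angle: four post squares in crop c2
pts=np.array([(228,148),(405,178),(375,405),(193,373)])/4.2+[410,150]
Q=onplane(c,pts,.08)[:,:2]; print(Q,Q.mean(0)); 
print(np.degrees(np.arctan2(*(Q[0]-Q[3])[::-1])),np.degrees(np.arctan2(*(Q[1]-Q[2])[::-1])))
plan((.604,-.219,.26),170)
E
```

```text
((506.68646240234375, 88.4359130859375), (58.42446517944336, 84.26966094970703), 14.464868545532227)
[[ 0.6621 -0.1915]
 [ 0.6472 -0.275 ]
 [ 0.5397 -0.2522]
 [ 0.5555 -0.1682]] [ 0.6012 -0.2217]
-12.317441124531909 -11.951369334009435
now [ 0.1499 -0.5547  0.2476] psi 15.11 tilt [ 0.     -0.0014 -0.0003] d [0.4541 0.3357 0.0124] turn 2.703270233173731 rows 23 q6 -0.2062967294476292
[-0.0005, 0.0229, -0.0089, -0.1175]
[-0.0005, 0.0238, -0.0062, -0.1175]
[-0.0005, 0.0243, -0.0034, -0.1175]
[-0.0005, 0.0245, -0.0005, -0.1175]
[-0.0005, 0.0244, 0.0024, -0.1175]
[-0.0005, 0.024, 0.0052, -0.1175]
[-0.0005, 0.0232, 0.008, -0.1175]
[-0.0005, 0.0221, 0.0107, -0.1175]
[-0.0005, 0.0207, 0.0132, -0.1175]
[-0.0005, 0.019, 0.0155, -0.1175]
[-0.0005, 0.0171, 0.0177, -0.1175]
[-0.0005, 0.0149, 0.0195, -0.1175]
[-0.0005, 0.0125, 0.0211, -0.1175]
[-0.0005, 0.0099, 0.0225, -0.1175]
[-0.0005, 0.0072, 0.0235, -0.1175]
[-0.0005, 0.0044, 0.0242, -0.1175]
[-0.0005, 0.0015, 0.0245, -0.1175]
[-0.0005, -0.0013, 0.0245, -0.1175]
[-0.0005, -0.0042, 0.0242, -0.1175]
[-0.0005, -0.007, 0.0235, -0.1175]
[-0.0005, -0.0097, 0.0225, -0.1175]
[-0.0005, -0.0123, 0.0213, -0.1175]
[-0.0005, -0.0147, 0.0197, -0.1175]
```

The measured sizes agree with the given ones: lid 84.3x58.4 at (507,88), plate 84.8x59.7 at (476,294), and deck yaw about -12°. Next I move over the shaker.

apply_moves(
  plan=[
    [0, 0.023, -0.009, -0.118, 0, 0, 0],
    [0, 0.024, -0.006, -0.118, 0, 0, 0],
    [0, 0.024, -0.003, -0.118, 0, 0, 0],
    [0, 0.024, 0, -0.118, 0, 0, 0],
    [0, 0.024, 0.002, -0.118, 0, 0, 0],
  ],
)

```text
time_s: 0.57
ee_pos: [0.2466, -0.4819, 0.2454]
tcp_rot: [0.552, 1.503, -0.548]
contact_force: [1.5, 0.1, 0.8]
finger_gap: 0.0854
```

apply_moves(
  plan=[
    [0, 0.024, 0.005, -0.118, 0, 0, 0],
    [0, 0.023, 0.008, -0.118, 0, 0, 0],
    [0, 0.022, 0.011, -0.118, 0, 0, 0],
    [0, 0.021, 0.013, -0.118, 0, 0, 0],
    [0, 0.019, 0.015, -0.118, 0, 0, 0],
  ],
)

```text
time_s: 0.98
ee_pos: [0.3462, -0.4007, 0.2441]
tcp_rot: [0.07, 1.573, -0.06]
contact_force: [0.4, 0.1, 0.1]
finger_gap: 0.0851
```

apply_moves(
  plan=[
    [0, 0.017, 0.018, -0.118, 0, 0, 0],
    [0, 0.015, 0.019, -0.118, 0, 0, 0],
    [0, 0.012, 0.021, -0.118, 0, 0, 0],
    [0, 0.01, 0.022, -0.118, 0, 0, 0],
    [0, 0.007, 0.023, -0.118, 0, 0, 0],
  ],
)

```text
time_s: 1.4
ee_pos: [0.4428, -0.3172, 0.243]
tcp_rot: [-0.414, 1.531, 0.429]
contact_force: [0.3, -0.1, -0.3]
finger_gap: 0.0857
```

apply_moves(
  plan=[
    [0, 0.004, 0.024, -0.118, 0, 0, 0],
    [0, 0.002, 0.024, -0.118, 0, 0, 0],
    [0, -0.001, 0.024, -0.118, 0, 0, 0],
    [0, -0.004, 0.024, -0.118, 0, 0, 0],
    [0, -0.007, 0.023, -0.118, 0, 0, 0],
  ],
)

```text
time_s: 1.82
ee_pos: [0.5359, -0.2306, 0.2416]
tcp_rot: [-0.891, 1.377, 0.91]
contact_force: [-0.2, -0.3, 0.3]
finger_gap: 0.0853
```

Run:
```python
from h import *
plan((.603,-.219,.23),169)
```

```text
now [ 0.5359 -0.2306  0.2416] psi 156.39 tilt [ 0.      0.0063 -0.0099] d [ 0.0671  0.0116 -0.0116] turn 0.22014943495548164 rows 2 q6 -1.7715216518804664
[0.0058, -0.0284, 0.0188, -0.1101]
[0.0058, -0.0303, 0.0155, -0.1101]
```

apply_moves(
  plan=[
    [0.006, -0.028, 0.019, -0.11, 0.003, -0.005, 0],
    [0.006, -0.03, 0.016, -0.11, 0.003, -0.005, 0],
    [0, 0, 0, 0, 0, 0, 0],
  ],
)

```text
time_s: 2.07
ee_pos: [0.6069, -0.2125, 0.2279]
tcp_rot: [-1.081, 1.282, 1.083]
contact_force: [-0.3, 0.3, -0.2]
finger_gap: 0.0852
```

Run:
```python
from h import *
plan((.603,-.219,.23),169)
im=capture('wrist'); cv2.imwrite('pics/w1.png',im[:,:,::-1])
```

```text
now [ 0.6069 -0.2125  0.2279] psi 170.22 tilt [-0.      0.0028  0.0009] d [-0.0039 -0.0065  0.0021] turn -0.021225800596800164 rows 1 q6 -1.9230607403461635
[-0.0021, 0.0028, -0.0071, 0.0212]
```

View pics/w1.png

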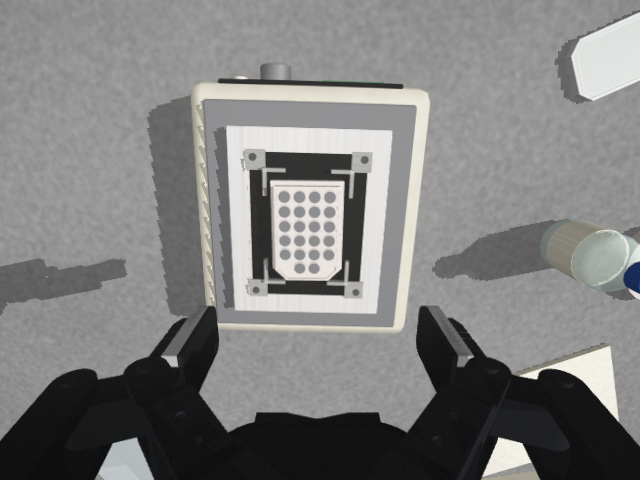

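The wrist view shows the bottom plate at about (309,228), cut corners at the bottom (deck +x), angles around it. I'll measure its outline and the corner posts.

Run:
```python
from h import *
im=cv2.imread('pics/w1.png'); c=calibration('wrist')
cv2.imwrite('pics/w1c.png',cv2.resize(im[140:310,235:385],None,fx=3.5,fy=3.5,interpolation=cv2.INTER_CUBIC))
pts=np.array([(255,158),(362,160),(354,290),(258,289)])
Q=onplane(c,pts,.08)[:,:2]; print(Q,Q.mean(0))
print([np.degrees(np.arctan2(*(Q[b]-Q[a])[::-1])) for a,b in((0,3),(1,2))])
g=im.min(2);m=np.zeros(g.shape,np.uint8); x0,y0,x1,y1=266,176,350,284; m[y0:y1,x0:x1]=(g[y0:y1,x0:x1]>175)*255
m=cv2.morphologyEx(m,cv2.MORPH_OPEN,np.ones((5,5)));m=cv2.morphologyEx(m,cv2.MORPH_CLOSE,np.ones((9,9)))
cs,_=cv2.findContours(m,0,2);k=max(cs,key=cv2.contourArea)
P=onplane(c,k[:,0],.084)[:,:2];print(cv2.minAreaRect((P*1000).astype(np.float32)))
```

```text
[[ 0.5369 -0.2507]
 [ 0.553  -0.1692]
 [ 0.6611 -0.1912]
 [ 0.6455 -0.2733]] [ 0.5991 -0.2211]
[np.float64(-11.791808614969979), np.float64(-11.495695037212725)]
((601.63623046875, -220.80665588378906), (55.96113204956055, 82.49588012695312), 79.86026763916016)
```

View pics/w1c.png

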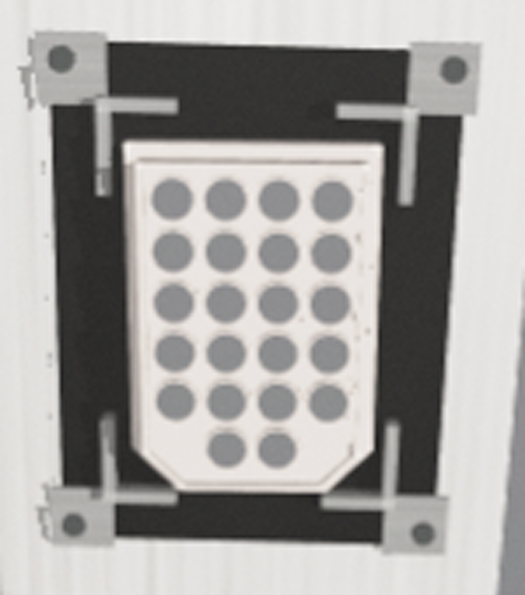

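Run:
```python
from h import *
plan((.600,-.2215,.13),168.2)
```

```text
now [ 0.605  -0.2131  0.2283] psi 169.95 tilt [ 0.      0.0022 -0.0008] d [-0.005  -0.0084 -0.0983] turn -0.0306095158447795 rows 3 q6 -1.9200333278195851
[0.0328, 0.0012, -0.0031, 0.0102]
[0.0328, 0.0011, -0.0031, 0.0102]
[0.0328, 0.0011, -0.0031, 0.0102]
```

apply_moves(
  plan=[
    [0.033, 0.001, -0.003, 0.01, 0.001, 0, 0],
    [0.033, 0.001, -0.003, 0.01, 0.001, 0, 0],
    [0.03, 0.001, -0.003, 0.01, 0, 0, 0],
    [0, 0, 0, 0, 0, 0, 0],
    [0, 0, 0, 0, 0, 0, 0],
  ],
)

```text
time_s: 2.53
ee_pos: [0.5996, -0.2227, 0.1317]
tcp_rot: [-1.054, 1.303, 1.051]
contact_force: [0.7, -0.1, 0.6]
finger_gap: 0.0856
```

Run:
```python
from h import *
plan((.600,-.2215,.091),168.2)
```

```text
now [ 0.5996 -0.2227  0.1317] psi 167.89 tilt [ 0.     -0.0019  0.001 ] d [ 0.0004  0.0012 -0.0407] turn 0.005394030694047395 rows 2 q6 -1.8989857245553727
[0.0204, -0.0001, 0.0006, -0.0027]
[0.0204, -0.0001, 0.0006, -0.0027]
```

apply_moves(
  plan=[
    [0.02, 0, 0.001, -0.005, -0.001, 0.001, 0],
    [0.02, 0, 0, 0, 0, 0, 0],
    [0, 0, 0, 0, 0, 0, 0],
    [0, 0, 0, 0, 0, 0, 0],
  ],
)

```text
time_s: 2.87
ee_pos: [0.6015, -0.2248, 0.0991]
tcp_rot: [-1.06, 1.299, 1.047]
contact_force: [0.3, -0.2, 0.2]
finger_gap: 0.0853
```

Run:
```python
from h import *
plan((.600,-.2215,.091),168.2)
im=capture('wrist'); cv2.imwrite('pics/w2.png',im[:,:,::-1])
```

```text
now [ 0.6015 -0.2248  0.0991] psi 167.99 tilt [ 0.     -0.0037  0.0071] d [-0.0015  0.0033 -0.0081] turn 0.0035882359602182824 rows 1 q6 -1.9021547173838202
[0.0081, 0.0022, 0.0029, -0.0036]
```

View pics/w2.png

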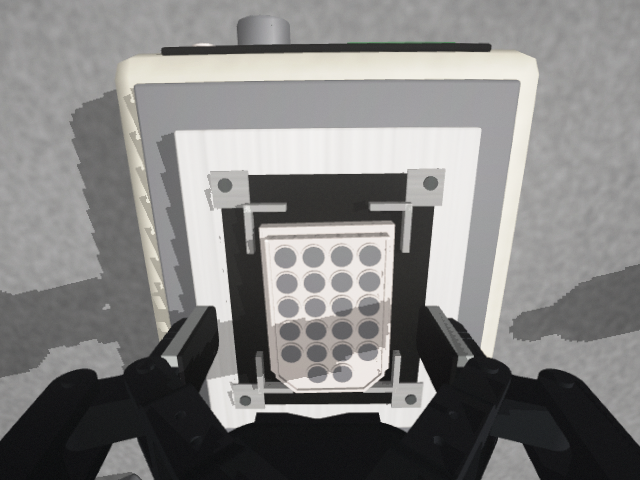

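apply_moves(
  plan=[
    [0.008, 0.002, 0.003, -0.003, -0.004, 0.007, 0],
    [0, 0, 0, 0, 0, 0, 0],
    [0, 0, 0, 0, 0, 0, 0],
  ],
)

```text
time_s: 3.17
ee_pos: [0.6025, -0.2227, 0.0962]
tcp_rot: [-1.06, 1.297, 1.05]
contact_force: [-0.5, 0.1, 1.5]
finger_gap: 0.0855
```

Run:
```python
from h import *
plan((.600,-.2215,.091),168.2); print(sense()['joint_vel'])
```

```text
now [ 0.6025 -0.2227  0.0962] psi 168.16 tilt [ 0.     -0.0018  0.0066] d [-0.0025  0.0012 -0.0052] turn 0.0007532402753479673 rows 1 q6 -1.9030093243475654
[0.0052, 0.0027, 0.0007, -0.0008]
[ 0.0034 -0.0031  0.0063  0.0035  0.0091  0.0008]
```

apply_moves(
  plan=[
    [0.005, 0.003, 0.001, 0, -0.002, 0.006, 0],
    [0.003, 0.001, 0, 0, 0, 0.002, 0],
  ],
)

```text
time_s: 3.33
ee_pos: [0.5999, -0.2213, 0.0901]
tcp_rot: [-1.057, 1.299, 1.054]
contact_force: [0.0, 0.8, 0.9]
finger_gap: 0.0854
```

Run:
```python
from h import *
plan((.600,-.2215,.091),168.2); print(sense()['joint_vel'],sense()['contact_force'])
```

```text
now [ 0.5999 -0.2213  0.0901] psi 168.17 tilt [ 0.     -0.0008  0.0015] d [ 0.0001 -0.0002  0.0009] turn 0.00044342469462028077 rows 1 q6 -1.9028489939636455
[-0.0009, -0.0002, -0.0002, -0.0004]
[-0.0005  0.0263  0.0108 -0.0086 -0.0443  0.0023] [0.0281 0.8144 0.9477]
```

apply_moves(
  plan=[
    [-0.001, 0, 0, 0, 0, 0, 1],
    [0, 0, 0, 0, 0, 0, 1],
    [0, 0, 0, 0, 0, 0, 1],
    [0, 0, 0, 0, 0, 0, 1],
    [0, 0, 0, 0, 0, 0, 1],
  ],
)

```text
time_s: 3.75
ee_pos: [0.5998, -0.2212, 0.0915]
tcp_rot: [-1.057, 1.3, 1.055]
contact_force: [0.7, 0.3, -0.6]
finger_gap: 0.0552
```

Run:
```python
from h import *
plan((.600,-.2215,.091),168.2); print(sense()['joint_vel'],force(),sense()['torque'])
```

```text
now [ 0.5998 -0.2212  0.0915] psi 168.19 tilt [ 0.     -0.0009  0.0012] d [ 0.0002 -0.0003 -0.0005] turn 0.00020192071218315315 rows 1 q6 -1.9028297852981004
[0.0005, -0.0002, -0.0002, -0.0002]
[-0.0007 -0.0002  0.0023  0.0016 -0.0001 -0.0009] (array([ 0.6514,  0.2599, -0.6117]), 0.055166714085374303, 3.75) [ 0.0175  0.0346 -0.0229]
```

apply_moves(
  plan=[
    [0, 0, 0, 0, 0, 0, 1],
    [0, 0, 0, 0, 0, 0, 1],
  ],
)

```text
time_s: 3.92
ee_pos: [0.5996, -0.2212, 0.0911]
tcp_rot: [-1.057, 1.3, 1.055]
contact_force: [-0.3, 0.4, -0.5]
finger_gap: 0.0555
```

Run:
```python
from h import *
plan((.600,-.2215,.091),168.2); print(force())
im=capture('wrist'); cv2.imwrite('pics/w3.png',im[:,:,::-1])
```

```text
now [ 0.5996 -0.2212  0.0911] psi 168.19 tilt [ 0.     -0.0007  0.0007] d [ 0.0004 -0.0003 -0.0001] turn 0.00026129196301183854 rows 1 q6 -1.9028398405579616
[0.0001, -0.0004, -0.0003, -0.0003]
(array([-0.3174,  0.3721, -0.4573]), 0.0555487859231534, 3.9167)
```

View pics/w3.png

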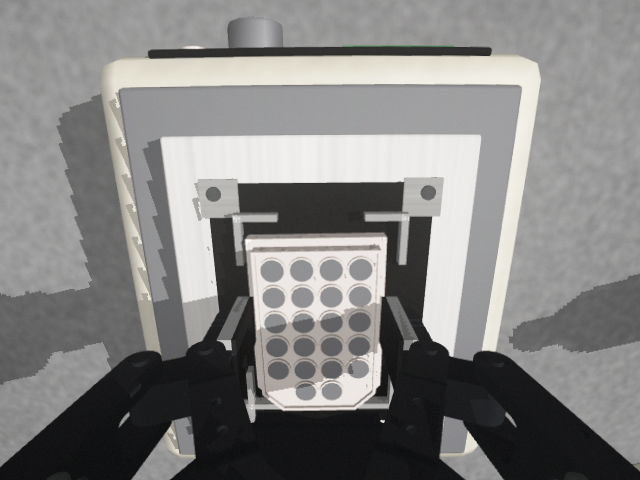

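Run:
```python
from h import *
im=cv2.imread('pics/w3.png')
cv2.imwrite('pics/w3c.png',cv2.resize(im[225:300,230:400],None,fx=4.5,fy=4.5,interpolation=cv2.INTER_NEAREST))
g=cv2.cvtColor(im,cv2.COLOR_BGR2GRAY).astype(float)
for a,b in((262,290),(300,330),(340,370)): print([int(v) for v in g[228:262,a:b].mean(1)])
for r in (240,246,256,330): print(r,[int(v) for v in g[r,236:256]],[int(v) for v in g[r,376:396]])
```

```text
[47, 47, 47, 46, 47, 58, 103, 140, 139, 139, 171, 221, 232, 232, 233, 233, 233, 233, 214, 146, 136, 139, 144, 165, 214, 233, 232, 233, 232, 225, 216, 223, 218, 199]
[47, 47, 47, 47, 49, 89, 135, 137, 136, 155, 205, 233, 232, 231, 233, 233, 232, 222, 171, 139, 140, 143, 153, 196, 233, 233, 233, 233, 229, 217, 220, 222, 204, 193]
[46, 46, 46, 45, 73, 120, 139, 139, 143, 188, 231, 232, 231, 232, 233, 232, 228, 193, 139, 138, 143, 145, 181, 228, 232, 233, 233, 230, 221, 219, 221, 208, 195, 186]
240 [186, 186, 185, 186, 184, 163, 112, 74, 118, 220, 248, 252, 250, 250, 250, 242, 234, 234, 233, 233] [232, 232, 231, 232, 231, 223, 224, 234, 234, 233, 203, 109, 41, 41, 42, 41, 41, 43, 43, 39]
246 [183, 187, 185, 186, 185, 164, 91, 81, 76, 157, 234, 230, 227, 234, 234, 233, 232, 227, 223, 224] [136, 141, 141, 190, 229, 233, 233, 233, 234, 233, 183, 61, 41, 40, 44, 43, 42, 41, 41, 41]
256 [128, 128, 129, 126, 128, 129, 115, 82, 77, 67, 112, 171, 169, 173, 199, 233, 233, 231, 222, 223] [225, 201, 214, 233, 233, 233, 233, 232, 233, 216, 135, 43, 44, 41, 42, 40, 41, 40, 40, 43]
330 [30, 31, 32, 32, 35, 37, 35, 38, 37, 38, 35, 28, 29, 31, 36, 31, 32, 32, 35, 95] [171, 170, 170, 114, 41, 30, 29, 31, 30, 27, 27, 29, 30, 30, 27, 29, 28, 30, 29, 30]
```

View pics/w3c.png

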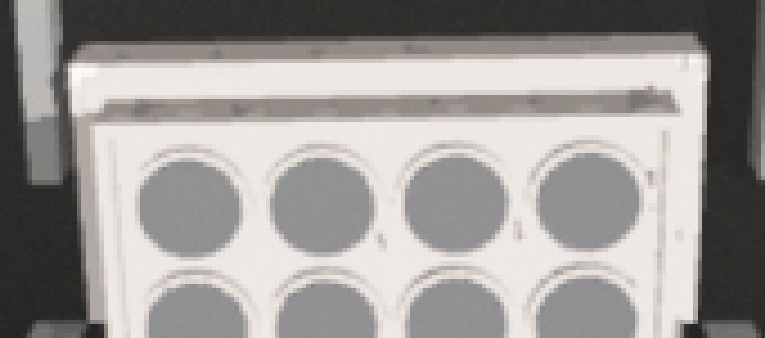

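Run:
```python
from h import *
im=cv2.imread('pics/w3.png')
a=cv2.convertScaleAbs(im[280:440,180:460],alpha=1.5,beta=20)
cv2.imwrite('pics/w3d.png',cv2.resize(a,None,fx=2.8,fy=2.8,interpolation=cv2.INTER_CUBIC))
```

```text
(no output)
```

View pics/w3d.png

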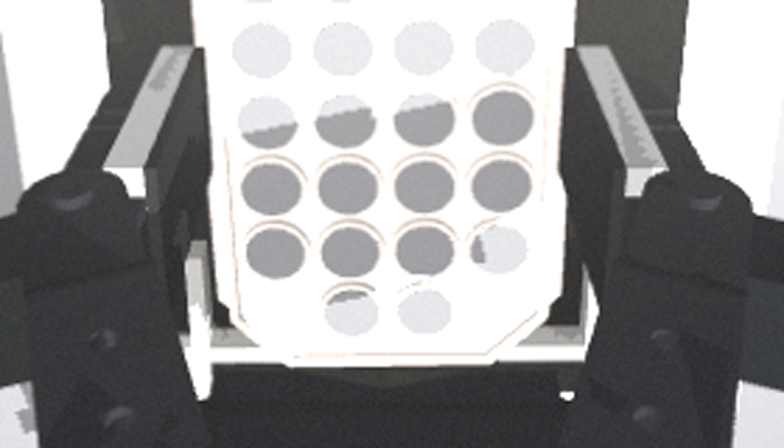

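Gripping centred the plate but did not turn it. Pad friction holds the skew at about 1.7°, judging by the rim edge running from (276,251.5) to (355,249). I'll open, turn the gripper to match the plate and grip again.

apply_moves(
  plan=[
    [0, 0, 0, 0, 0, 0, 0.1],
    [0, 0, 0, 0, 0, 0, 0.1],
    [0, 0, 0, -0.03, 0, 0, 0.1],
    [0, 0, 0, 0, 0, 0, 0.1],
  ],
)

```text
time_s: 4.3
ee_pos: [0.5995, -0.2211, 0.0908]
tcp_rot: [-1.08, 1.287, 1.079]
contact_force: [-0.1, 1.1, 0.4]
finger_gap: 0.0771
```

```bash
cat >> h.py <<'E'
def edge_rows(g,cols,r0,r1,thr,rising=True,hw=4):
    """sub-pixel row of first crossing of thr going down from r0, averaged over 2*hw columns"""
    out=[]
    for c in cols:
        p=g[r0:r1,c-hw:c+hw+1].mean(1)
        for i in range(len(p)-1):
            if (p[i]<thr<=p[i+1]) if rising else (p[i]>thr>=p[i+1]):
                out.append((c,r0+i+(thr-p[i])/(p[i+1]-p[i]))); break
    return np.array(out)
def toolpts(P):
    s,Rm,psi=pose(); return (np.asarray(P)-s['ee_pos'])@Rm
E
python3 - <<'E'
from h import *
plan((.600,-.2215,.091),169.8); print(force())
im=capture('wrist'); cv2.imwrite('pics/w4.png',im[:,:,::-1])
c=calibration('wrist')
g=cv2.cvtColor(im,cv2.COLOR_RGB2GRAY).astype(float)
e=edge_rows(g,range(270,370,10),225,260,92)   # bottom of end face z=.075
print(e.T, np.polyfit(e[:,0],e[:,1],1))
T=toolpts(onplane(c,e,.075)); print(T[:,1:].T, np.degrees(np.polyfit(T[:,2],T[:,1],1)[0]))
E
```

```text
now [ 0.5995 -0.2211  0.0908] psi 169.96 tilt [ 0.     -0.0006  0.0001] d [ 0.0005 -0.0004  0.0002] turn -0.0027308862120032024 rows 1 q6 -1.933778224865942
[-0.0002, -0.0006, -0.0003, 0.0027]
(array([-0.0846,  1.0914,  0.3787]), 0.07707000835397067, 4.3)
[[270.     280.     290.     300.     310.     320.     330.     340.
  350.     360.    ]
 [232.9849 233.0065 233.2018 233.2914 233.399  233.5718 233.6204 233.8292
  233.8329 234.0109]] [  0.0117 229.7873]
[[ 0.0371  0.0371  0.037   0.0369  0.0369  0.0368  0.0368  0.0367  0.0367
   0.0366]
 [-0.0211 -0.0169 -0.0126 -0.0083 -0.0041  0.0002  0.0045  0.0087  0.013
   0.0173]] -0.7227112126938038
```

apply_moves(
  plan=[
    [0, 0, 0, 0.013, 0, 0, 0.1],
    [0, 0, 0, 0, 0, 0, 0.1],
  ],
)

```text
time_s: 4.52
ee_pos: [0.5995, -0.2211, 0.0908]
tcp_rot: [-1.067, 1.294, 1.066]
contact_force: [0.0, -0.8, -0.7]
finger_gap: 0.0768
```

```bash
cat >> h.py <<'E'
def endedge(im,z,r0=225,r1=262,thr=92,cols=range(270,370,10)):
    c=calibration('wrist'); g=cv2.cvtColor(im,cv2.COLOR_RGB2GRAY).astype(float)
    e=edge_rows(g,cols,r0,r1,thr); T=toolpts(onplane(c,e,z))
    k=np.polyfit(T[:,2],T[:,1],1); res=T[:,1]-np.polyval(k,T[:,2])
    print('n',len(e),'row',e[:,1].mean(),'skew deg',np.degrees(k[0]),'y at z0 mm',k[1]*1e3,'res mm',res.std()*1e3)
E
python3 - <<'E'
from h import *
plan((.600,-.2215,.091),169.3); print(force())
im=capture('wrist'); cv2.imwrite('pics/w5.png',im[:,:,::-1]); endedge(im,.075)
g=cv2.cvtColor(im,cv2.COLOR_RGB2GRAY)
for r in (243,244,245,270,280): print(r,[int(v) for v in g[r,236:262]],[int(v) for v in g[r,374:400]])
E
```

```text
now [ 0.5995 -0.2211  0.0908] psi 168.97 tilt [ 0.     -0.0005  0.0002] d [ 0.0005 -0.0004  0.0002] turn 0.005763423505947068 rows 1 q6 -1.9166111155969747
[-0.0002, -0.0006, -0.0003, -0.0058]
(array([ 0.0002, -0.7615, -0.6676]), 0.07675138425854787, 4.5167)
n 10 row 233.46292921975902 skew deg 0.3000227907895612 y at z0 mm 36.82958927272291 res mm 0.022421757561762793
243 [187, 186, 187, 185, 188, 174, 115, 81, 76, 100, 205, 244, 233, 233, 235, 235, 234, 234, 234, 234, 234, 235, 235, 234, 235, 234] [234, 234, 234, 234, 233, 234, 234, 234, 233, 222, 224, 234, 234, 198, 97, 42, 41, 44, 44, 43, 40, 43, 41, 43, 66, 88]
244 [187, 186, 187, 186, 187, 177, 136, 80, 78, 94, 196, 241, 231, 229, 234, 235, 235, 235, 234, 235, 234, 234, 234, 235, 235, 235] [234, 234, 235, 234, 235, 234, 234, 234, 233, 233, 235, 236, 233, 199, 96, 40, 43, 43, 44, 44, 43, 41, 41, 41, 65, 87]
245 [187, 186, 187, 186, 187, 187, 161, 84, 78, 87, 177, 235, 231, 229, 235, 235, 235, 235, 235, 235, 235, 235, 235, 235, 235, 235] [215, 216, 221, 225, 225, 227, 231, 234, 234, 234, 235, 234, 234, 195, 86, 44, 43, 43, 43, 42, 41, 43, 43, 41, 69, 90]
270 [42, 41, 43, 40, 44, 42, 40, 43, 44, 43, 41, 65, 127, 172, 172, 176, 206, 234, 234, 229, 223, 233, 234, 235, 221, 163] [233, 232, 234, 214, 213, 234, 234, 235, 234, 235, 234, 234, 178, 49, 49, 44, 46, 46, 44, 49, 47, 48, 46, 48, 48, 48]
280 [41, 40, 43, 41, 40, 40, 39, 41, 43, 40, 41, 42, 96, 164, 172, 171, 186, 220, 234, 234, 227, 219, 234, 234, 234, 235] [234, 234, 226, 214, 227, 235, 235, 235, 234, 235, 236, 185, 69, 47, 45, 45, 45, 45, 45, 46, 46, 47, 45, 47, 45, 46]
```

apply_moves(
  plan=[
    [0, 0, 0, -0.005, 0, 0, 0.1],
    [0, 0, 0, 0, 0, 0, 1],
    [0, 0, 0, 0, 0, 0, 1],
    [0, 0, 0, 0, 0, 0, 1],
    [0, 0, 0, 0, 0, 0, 1],
  ],
)

```text
time_s: 4.98
ee_pos: [0.6001, -0.2214, 0.0921]
tcp_rot: [-1.072, 1.292, 1.069]
contact_force: [0.3, 0.4, -1.6]
finger_gap: 0.0552
```

Run:
```python
from h import *
plan((.600,-.2215,.091),169.3); print(force())
im=capture('wrist'); cv2.imwrite('pics/w6.png',im[:,:,::-1]); endedge(im,.075)
g=cv2.cvtColor(im,cv2.COLOR_RGB2GRAY)
for r in (243,244,245,270,280): print(r,[int(v) for v in g[r,236:262]],[int(v) for v in g[r,374:400]])
```

```text
now [ 0.6001 -0.2214  0.0921] psi 169.29 tilt [ 0.     -0.0011  0.0017] d [-0.0001 -0.0001 -0.0011] turn 0.00021749426246042185 rows 1 q6 -1.9220944433540965
[0.0011, 0.0001, -0.0001, -0.0002]
(array([ 0.2802,  0.3959, -1.5669]), 0.055156893135597025, 4.9833)
n 10 row 232.83686198821266 skew deg -0.02402855160852524 y at z0 mm 36.759644239020886 res mm 0.003779458723891868
243 [64, 135, 186, 185, 186, 186, 187, 168, 104, 81, 105, 185, 232, 230, 235, 234, 234, 234, 234, 234, 234, 234, 234, 234, 234, 234] [234, 234, 234, 234, 233, 234, 234, 234, 234, 234, 234, 233, 236, 206, 98, 42, 43, 41, 43, 44, 43, 43, 43, 43, 60, 85]
244 [66, 136, 187, 186, 186, 185, 186, 176, 133, 80, 107, 189, 234, 233, 232, 234, 234, 234, 234, 235, 234, 235, 234, 234, 235, 235] [234, 234, 234, 234, 233, 234, 235, 233, 235, 234, 235, 235, 234, 198, 95, 43, 42, 42, 44, 44, 41, 43, 45, 42, 64, 88]
245 [67, 134, 187, 186, 186, 186, 187, 183, 152, 79, 108, 188, 234, 231, 228, 234, 234, 234, 232, 222, 214, 214, 219, 220, 220, 221] [219, 219, 218, 219, 219, 222, 230, 234, 234, 234, 235, 235, 234, 194, 84, 43, 40, 41, 42, 42, 44, 44, 43, 44, 65, 88]
270 [42, 43, 42, 44, 45, 42, 41, 40, 41, 41, 41, 42, 95, 164, 171, 171, 183, 217, 234, 234, 226, 219, 233, 234, 234, 214] [234, 234, 228, 192, 206, 234, 235, 234, 235, 234, 234, 218, 139, 48, 46, 47, 46, 47, 50, 47, 47, 47, 48, 48, 47, 47]
280 [41, 43, 42, 40, 41, 40, 42, 42, 43, 41, 39, 42, 50, 110, 172, 172, 171, 194, 229, 234, 231, 223, 223, 234, 234, 234] [234, 234, 216, 202, 227, 234, 234, 234, 234, 234, 234, 183, 69, 47, 46, 45, 45, 46, 44, 46, 47, 46, 45, 46, 47, 46]
```

apply_moves(
  plan=[
    [0, 0, 0, 0, 0, 0, 0],
    [0, 0, 0, 0, 0, 0, 0],
    [0, 0, 0, 0, 0, 0, 0],
  ],
)

```text
time_s: 5.28
ee_pos: [0.5998, -0.2213, 0.0916]
tcp_rot: [-1.071, 1.292, 1.069]
contact_force: [-0.8, 0.1, 1.0]
finger_gap: 0.0853
```

Run:
```python
from h import *
im=capture('wrist'); endedge(im,.075)
g=cv2.cvtColor(im,cv2.COLOR_RGB2GRAY)
for r in (244,270): print(r,[int(v) for v in g[r,236:262]],[int(v) for v in g[r,374:400]])
plan((.600,-.2214,.2),169.29)
```

```text
n 10 row 233.31194042321562 skew deg -0.02236399132650539 y at z0 mm 36.694824931239395 res mm 0.0025780938912730493
244 [106, 186, 185, 186, 185, 185, 184, 163, 82, 75, 130, 216, 233, 230, 234, 234, 234, 234, 234, 233, 234, 235, 234, 234, 234, 234] [233, 234, 234, 233, 233, 234, 234, 233, 233, 234, 235, 235, 234, 195, 84, 43, 42, 44, 43, 41, 42, 43, 43, 42, 60, 84]
270 [44, 42, 43, 42, 42, 44, 43, 43, 44, 42, 42, 44, 103, 171, 171, 172, 186, 221, 234, 234, 228, 221, 234, 234, 230, 197] [231, 232, 233, 206, 205, 234, 234, 234, 234, 233, 233, 218, 138, 48, 48, 46, 48, 45, 46, 47, 45, 46, 44, 46, 44, 46]
now [ 0.5998 -0.2212  0.0916] psi 169.28 tilt [ 0.     -0.0008  0.001 ] d [ 0.0002 -0.0002  0.1084] turn 0.00013899544272108014 rows 3 q6 -1.9219911877757923
[-0.0361, -0.0001, -0.0, -0.0]
[-0.0361, -0.0001, -0.0, -0.0]
[-0.0361, -0.0001, -0.0, -0.0]
```

apply_moves(
  plan=[
    [-0.04, 0, 0, 0, 0, 0, 0],
    [-0.04, 0, 0, 0, 0, 0, 0],
    [-0.04, 0, 0, 0, 0, 0, 0],
    [-0.02, 0, 0, 0, 0, 0, 0],
  ],
)

```text
time_s: 5.67
ee_pos: [0.5951, -0.2186, 0.2265]
tcp_rot: [-1.057, 1.299, 1.085]
contact_force: [1.5, -0.3, 0.4]
finger_gap: 0.0852
```

Run:
```python
from h import *
plan((.476,.294,.15),262.3)
```

```text
now [ 0.5951 -0.2186  0.2265] psi 169.26 tilt [ 0.      0.0058 -0.0173] d [-0.1191  0.5126 -0.0765] turn 1.6237671708587562 rows 14 q6 -1.922015310895292
[0.0055, 0.0152, 0.0344, -0.116]
[0.0055, 0.0111, 0.0359, -0.116]
[0.0055, 0.0069, 0.037, -0.116]
[0.0055, 0.0025, 0.0375, -0.116]
[0.0055, -0.0018, 0.0375, -0.116]
[0.0055, -0.0061, 0.0371, -0.116]
[0.0055, -0.0104, 0.0361, -0.116]
[0.0055, -0.0145, 0.0347, -0.116]
[0.0055, -0.0184, 0.0328, -0.116]
[0.0055, -0.0221, 0.0304, -0.116]
[0.0055, -0.0255, 0.0277, -0.116]
[0.0055, -0.0285, 0.0245, -0.116]
[0.0055, -0.0311, 0.0211, -0.116]
[0.0055, -0.0334, 0.0173, -0.116]
```

apply_moves(
  plan=[
    [0.005, 0.015, 0.034, -0.116, 0, -0.005, 0],
    [0.005, 0.011, 0.036, -0.116, 0, -0.005, 0],
    [0.005, 0.007, 0.037, -0.116, 0, -0.005, 0],
    [0.005, 0.003, 0.037, -0.116, 0, 0, 0],
    [0.005, -0.002, 0.037, -0.116, 0, 0, 0],
  ],
)

```text
time_s: 6.08
ee_pos: [0.5569, -0.0419, 0.2125]
tcp_rot: [-1.515, 0.981, 1.481]
contact_force: [0.7, 0.4, 0.3]
finger_gap: 0.0853
```

apply_moves(
  plan=[
    [0.005, -0.006, 0.037, -0.116, 0, 0, 0],
    [0.005, -0.01, 0.036, -0.116, 0, 0, 0],
    [0.005, -0.014, 0.035, -0.116, 0, 0, 0],
    [0.005, -0.018, 0.033, -0.116, 0, 0, 0],
    [0.005, -0.022, 0.03, -0.116, 0, 0, 0],
  ],
)

```text
time_s: 6.5
ee_pos: [0.5064, 0.147, 0.186]
tcp_rot: [-1.927, 0.543, 1.879]
contact_force: [0.8, -0.2, 0.3]
finger_gap: 0.0854
```

Run:
```python
from h import *
plan((.476,.294,.15),262.3)
```

```text
now [0.5064 0.147  0.186 ] psi -122.05 tilt [ 0.     -0.0222  0.01  ] d [-0.0304  0.147  -0.036 ] turn 0.42490566669847785 rows 4 q6 -2.5203855253071907
[0.009, -0.0271, 0.0259, -0.1062]
[0.009, -0.0297, 0.0229, -0.1062]
[0.009, -0.032, 0.0196, -0.1062]
[0.009, -0.0339, 0.0161, -0.1062]
```

apply_moves(
  plan=[
    [0.009, -0.027, 0.026, -0.106, -0.007, 0.003, 0],
    [0.009, -0.03, 0.023, -0.106, -0.007, 0.003, 0],
    [0.009, -0.032, 0.02, -0.106, -0.007, 0.003, 0],
    [0.009, -0.03, 0.015, -0.09, 0, 0, 0],
    [0.002, -0.003, 0.001, -0.01, 0, 0, 0],
  ],
)

```text
time_s: 6.92
ee_pos: [0.4693, 0.3051, 0.1464]
tcp_rot: [-2.169, 0.12, 2.163]
contact_force: [-0.5, -0.4, -0.3]
finger_gap: 0.0853
```

Run:
```python
from h import *
plan((.476,.294,.13),262.3)
im=capture('wrist'); cv2.imwrite('pics/w7.png',im[:,:,::-1])
```

```text
now [0.4693 0.3051 0.1464] psi -96.28 tilt [ 0.     -0.003  -0.0012] d [ 0.0067 -0.0111 -0.0164] turn -0.024816660889004034 rows 1 q6 -2.665177019603458
[0.0164, 0.0103, -0.0079, 0.0248]
```

View pics/w7.png

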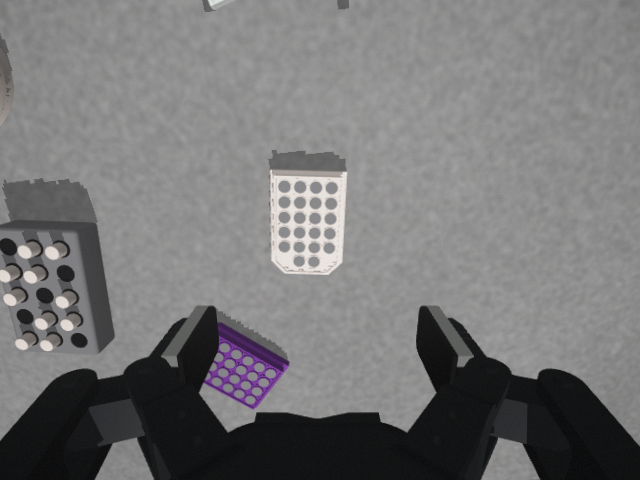

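```bash
cat > mp.py <<'E'
from h import *
def outline(im,c,box,z,thr=None,close=9,mask=None):
    g=im.min(2) ; x0,y0,x1,y1=box
    m=np.zeros(g.shape,np.uint8); m[y0:y1,x0:x1]=((g>thr) if mask is None else mask)[y0:y1,x0:x1]*255
    m=cv2.morphologyEx(m,cv2.MORPH_OPEN,np.ones((3,3)));m=cv2.morphologyEx(m,cv2.MORPH_CLOSE,np.ones((close,close)))
    cs,_=cv2.findContours(m,0,2);k=max(cs,key=cv2.contourArea)
    P=onplane(c,k[:,0],z)[:,:2]; return k,cv2.minAreaRect((P*1000).astype(np.float32))
E
python3 - <<'E'
from mp import *
im=cv2.imread('pics/w7.png'); c=calibration('wrist')
k,r=outline(im,c,(262,155,355,285),.009,185); print(r,cv2.boundingRect(k))
E
```

```text
((476.8131103515625, 291.55511474609375), (83.28092193603516, 57.58895492553711), 81.92063903808594) (271, 172, 76, 103)
```

Run:
```python
from h import *
plan((.4768,.2915,.05),261.9)
```

```text
now [0.4698 0.3038 0.1465] psi -96.41 tilt [ 0.     -0.0032 -0.0021] d [ 0.007  -0.0123 -0.0965] turn -0.0294964713352486 rows 3 q6 -2.664468635623819
[0.0322, 0.0038, -0.0028, 0.0098]
[0.0322, 0.0038, -0.0028, 0.0098]
[0.0322, 0.0038, -0.0029, 0.0098]
```

apply_moves(
  plan=[
    [0.032, 0.004, -0.003, 0.01, -0.001, 0, 0],
    [0.032, 0.004, -0.003, 0.01, -0.001, 0, 0],
    [0.03, 0.003, -0.003, 0.01, 0, 0, 0],
    [0.004, 0.001, 0, 0, 0, 0, 0],
  ],
)

```text
time_s: 7.3
ee_pos: [0.4818, 0.2912, 0.05]
tcp_rot: [-2.158, 0.153, 2.135]
contact_force: [-2.4, -0.6, -0.7]
finger_gap: 0.0854
```

Run:
```python
from h import *
im=capture('wrist'); cv2.imwrite('pics/w8.png',im[:,:,::-1])
plan((.4768,.2915,.0155),261.9)
```

```text
now [0.4825 0.2914 0.0515] psi -98.2 tilt [ 0.     -0.0119  0.0021] d [-0.0057  0.0001 -0.036 ] turn 0.0017649926777279544 rows 1 q6 -2.661115896322407
[0.036, 0.0007, 0.0056, -0.0018]
```

View pics/w8.png

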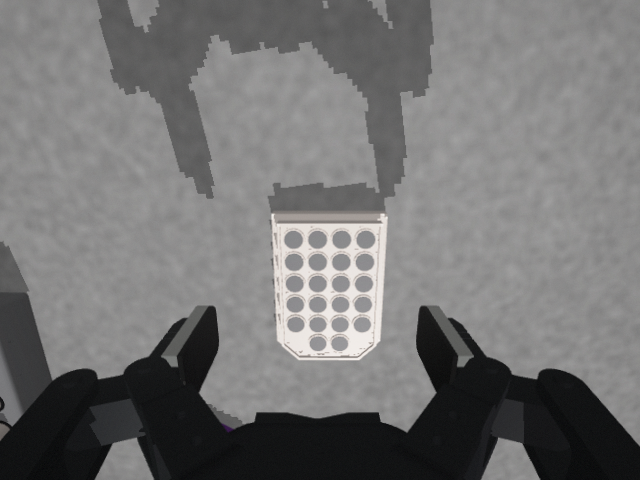

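apply_moves(
  plan=[
    [0.018, 0.001, 0.005, -0.002, -0.008, 0.002, 0],
    [0.003, 0, 0.002, 0, -0.004, 0, 0],
  ],
)

```text
time_s: 7.52
ee_pos: [0.478, 0.2905, 0.0329]
tcp_rot: [-2.149, 0.154, 2.143]
contact_force: [-1.3, 0.2, -0.9]
finger_gap: 0.085
```

Run:
```python
from h import *
im=capture('wrist'); cv2.imwrite('pics/w9.png',im[:,:,::-1])
g=cv2.cvtColor(im,cv2.COLOR_RGB2GRAY)
print([int(v) for v in g[200:250,290:300].mean(1)])
plan((.4768,.2915,.0155),261.9)
```

```text
[103, 103, 105, 104, 104, 104, 105, 103, 104, 104, 103, 103, 103, 103, 103, 103, 104, 104, 104, 104, 108, 118, 125, 126, 140, 162, 162, 163, 162, 162, 162, 153, 132, 126, 127, 159, 211, 228, 228, 228, 228, 229, 229, 227, 221, 216, 217, 214, 208, 199]
now [0.4795 0.2912 0.0345] psi -98.25 tilt [ 0.     -0.0053  0.0028] d [-0.0027  0.0003 -0.019 ] turn 0.002623611689864559 rows 1 q6 -2.663543455913432
[0.019, 0.0001, 0.0027, -0.0026]
```

View pics/w9.png

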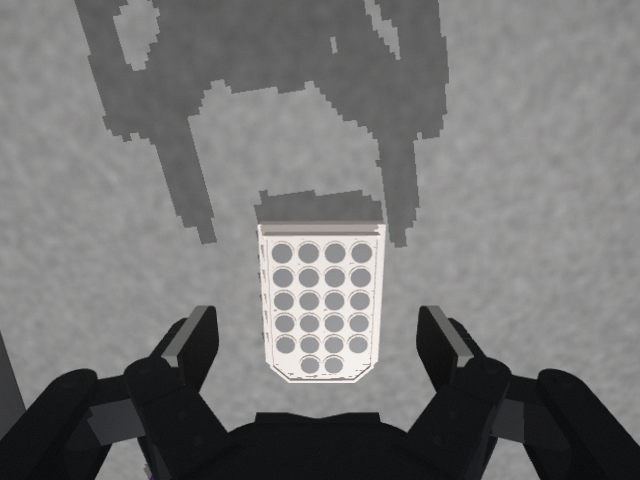

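```bash
cat >> h.py <<'E'
CT=np.array([-0.1258,0.0763,0.0009]); CA=np.array([[-0.0006,-0.2997,0.954],[-0.0007,-0.954,-0.2997],[1.,-0.0008,0.0003]])
def toolplane(px,xt):
    c=calibration('wrist'); p=cv2.undistortPoints(np.array(px,float).reshape(-1,1,2),K(c),np.array(c['D'])).reshape(-1,2)
    d=np.c_[p,np.ones(len(p))]@CA.T; t=(xt-CT[0])/d[:,0]; return CT+d*t[:,None]
def rim(im,xt,r0,r1,thr,cols=range(275,366,10)):
    g=cv2.cvtColor(im,cv2.COLOR_RGB2GRAY).astype(float)
    e=edge_rows(g,cols,r0,r1,thr); T=toolplane(e,xt)
    k=np.polyfit(T[:,2],T[:,1],1); res=T[:,1]-np.polyval(k,T[:,2])
    print('rim n',len(e),'row',e[:,1].mean(),'skew deg',np.degrees(k[0]),'y0 mm',k[1]*1e3,'res',res.std()*1e3)
E
python3 - <<'E'
from h import *
im=cv2.imread('pics/w6.png')[:,:,::-1].copy(); rim(im,.0921-.089,246,256,187)
im=cv2.imread('pics/w9.png')[:,:,::-1].copy(); rim(im,.0345-.014,231,245,180)
E
```

```text
rim n 10 row 250.46222632463702 skew deg -0.05311993381775477 y0 mm 33.19129966862013 res 0.0017380102971717964
rim n 10 row 235.34693099886582 skew deg 0.12880406671925845 y0 mm 34.40202737149639 res 0.025767986848754566
```

apply_moves(
  plan=[
    [0.016, 0.001, 0.003, -0.002, -0.005, 0.003, 0],
    [0.004, 0.001, 0.001, 0, -0.001, 0, 0],
  ],
)

```text
time_s: 7.73
ee_pos: [0.4792, 0.2905, 0.0193]
tcp_rot: [-2.153, 0.151, 2.139]
contact_force: [-0.9, -0.5, -0.1]
finger_gap: 0.0854
```

Run:
```python
from h import *
plan((.4767,.2903,.016),261.88); print(force())
```

```text
now [0.4792 0.2905 0.0193] psi -98.2 tilt [ 0.     -0.0062  0.0033] d [-0.0025 -0.0002 -0.0033] turn 0.0013564390679254486 rows 1 q6 -2.6654573630531253
[0.0033, 0.0006, 0.0025, -0.0014]
(array([-0.9023, -0.5402, -0.0917]), 0.0853664105687607, 7.7333)
```

apply_moves(
  plan=[
    [0.003, 0.001, 0.003, -0.001, -0.006, 0.003, 0],
    [0.001, 0, 0.001, 0, -0.002, 0.001, 0],
  ],
)

```text
time_s: 7.9
ee_pos: [0.4772, 0.2905, 0.0183]
tcp_rot: [-2.149, 0.152, 2.145]
contact_force: [-0.5, -0.2, -0.5]
finger_gap: 0.0853
```

Run:
```python
from h import *
plan((.4767,.2903,.016),261.88); print(force())
im=capture('wrist'); cv2.imwrite('pics/w10.png',im[:,:,::-1])
g=cv2.cvtColor(im,cv2.COLOR_RGB2GRAY)
print([int(v) for v in g[215:260,290:300].mean(1)])
```

```text
now [0.4772 0.2905 0.0183] psi -98.17 tilt [ 0.     -0.0016  0.001 ] d [-0.0005 -0.0002 -0.0023] turn 0.000943176399574927 rows 1 q6 -2.6648545923139286
[0.0023, 0.0002, 0.0004, -0.0009]
(array([-0.5349, -0.2333, -0.4701]), 0.08530948894932178, 7.9)
[109, 109, 109, 109, 108, 109, 107, 108, 108, 109, 110, 109, 109, 111, 120, 130, 131, 131, 142, 163, 168, 169, 168, 168, 168, 166, 153, 132, 132, 134, 138, 184, 233, 233, 230, 227, 233, 232, 229, 222, 220, 224, 212, 204, 195]
```

apply_moves(
  plan=[
    [0.003, 0, 0.001, -0.001, -0.002, 0.001, 0],
    [0.001, 0, 0, 0, 0, 0, 0],
  ],
)

```text
time_s: 8.12
ee_pos: [0.4781, 0.2915, 0.0166]
tcp_rot: [-2.151, 0.15, 2.143]
contact_force: [0.0, 0.4, -0.1]
finger_gap: 0.0854
```

Run:
```python
from h import *
plan((.4767,.2903,.016),261.88); s=sense()
im=capture('wrist'); cv2.imwrite('pics/w11.png',im[:,:,::-1]); rim(im,s['ee_pos'][2]-.014,242,255,187)
```

```text
now [0.4781 0.2915 0.0166] psi -98.1 tilt [ 0.     -0.0037  0.0022] d [-0.0014 -0.0012 -0.0006] turn -0.0002859006321549392 rows 1 q6 -2.664926143078306
[0.0006, 0.0014, 0.0012, 0.0003]
rim n 10 row 244.54946478463202 skew deg -0.03676485167130648 y0 mm 35.78053453725635 res 0.002518119875278343
```

apply_moves(
  plan=[
    [0.001, 0.002, 0.001, 0, -0.004, 0.002, 0],
    [0, 0.001, 0, 0, -0.001, 0, 0],
  ],
)

```text
time_s: 8.33
ee_pos: [0.4771, 0.2889, 0.0161]
tcp_rot: [-2.148, 0.151, 2.149]
contact_force: [0.4, 0.9, 0.6]
finger_gap: 0.0859
```

Run:
```python
from h import *
plan((.4767,.2890,.016),261.88); s=sense()
im=capture('wrist'); cv2.imwrite('pics/w12.png',im[:,:,::-1]); rim(im,s['ee_pos'][2]-.014,242,258,187)
```

```text
now [0.4771 0.2889 0.0161] psi -98.08 tilt [-0.      0.0005  0.0006] d [-0.0004  0.0001 -0.0001] turn -0.0007794980719695611 rows 1 q6 -2.669933914524707
[0.0001, 0.0, 0.0004, 0.0008]
rim n 10 row 251.3196987479203 skew deg 0.07465541813718708 y0 mm 33.158477247067324 res 0.02603128252887641
```

apply_moves(
  plan=[
    [0, 0, 0, 0, 0, 0, 1],
    [0, 0, 0, 0, 0, 0, 1],
    [0, 0, 0, 0, 0, 0, 1],
    [0, 0, 0, 0, 0, 0, 1],
    [0, 0, 0, 0, 0, 0, 1],
  ],
)

```text
time_s: 8.8
ee_pos: [0.4778, 0.2888, 0.0173]
tcp_rot: [-2.148, 0.151, 2.148]
contact_force: [0.0, -0.1, -0.5]
finger_gap: 0.055
```

Run:
```python
from h import *
plan((.4767,.2890,.1),261.88); s=sense(); print(force())
im=capture('wrist'); cv2.imwrite('pics/w13.png',im[:,:,::-1]); rim(im,s['ee_pos'][2]-.014,242,258,187)
```

```text
now [0.4778 0.2888 0.0173] psi -98.1 tilt [ 0.     -0.0001  0.0009] d [-0.0011  0.0002  0.0827] turn -0.00041912851112292583 rows 3 q6 -2.6701911837151195
[-0.0276, -0.0, 0.0004, 0.0001]
[-0.0276, -0.0, 0.0004, 0.0001]
[-0.0276, -0.0, 0.0004, 0.0001]
(array([ 0.0053, -0.1264, -0.466 ]), 0.055039296249949625, 8.8)
rim n 10 row 251.31509306754006 skew deg -0.11174627533808486 y0 mm 32.777641654652214 res 0.10185313126595283
```

View pics/w13.png

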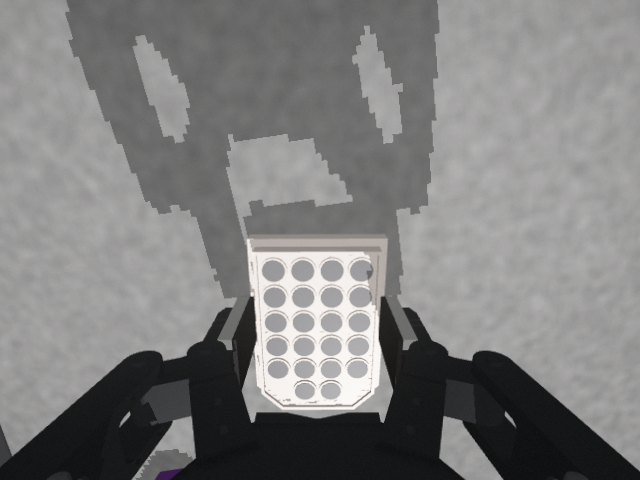

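The white plate is gripped, with cut corners away from the camera just as at the bottom plate. I'll lift it and check for slip.

apply_moves(
  plan=[
    [-0.01, 0, 0, 0, 0, 0, 1],
    [-0.02, 0, 0, 0, 0, 0, 1],
    [-0.025, 0, 0, 0, 0, 0, 1],
    [-0.025, 0, 0, 0, 0, 0, 1],
    [-0.02, 0, 0, 0, 0, 0, 1],
  ],
)

```text
time_s: 9.27
ee_pos: [0.4728, 0.2869, 0.1161]
tcp_rot: [-2.136, 0.158, 2.164]
contact_force: [1.0, 0.1, -1.2]
finger_gap: 0.0549
```

Run:
```python
from h import *
plan((.480,.2890,.19),261.88); s=sense(); print(force())
im=capture('wrist'); cv2.imwrite('pics/w14.png',im[:,:,::-1]); rim(im,.0033,242,258,187,range(270,361,10))
g=cv2.cvtColor(im,cv2.COLOR_RGB2GRAY)
print([int(v) for v in g[230:260,290:300].mean(1)])
```

```text
now [0.4728 0.2869 0.1161] psi -98.11 tilt [ 0.      0.0127 -0.0056] d [0.0072 0.0021 0.0739] turn -0.00012729864064617305 rows 2 q6 -2.6700564206984
[-0.037, -0.0016, -0.0034, 0.0001]
[-0.037, -0.0016, -0.0034, 0.0001]
(array([ 1.0487,  0.1055, -1.206 ]), 0.0549451092798519, 9.2667)
rim n 10 row 251.54470065519791 skew deg 0.16628262119356976 y0 mm 32.67256897017053 res 0.03369229997574804
[152, 153, 152, 149, 139, 127, 126, 127, 137, 156, 162, 163, 162, 162, 162, 162, 151, 127, 127, 127, 127, 151, 204, 229, 229, 230, 229, 223, 212, 215]
```

View pics/w14.png

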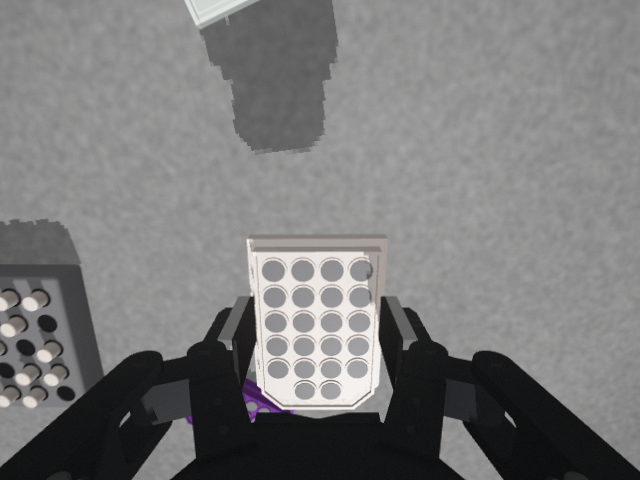

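apply_moves(
  plan=[
    [-0.025, -0.002, -0.004, 0, 0.004, -0.002, 1],
    [-0.025, -0.002, -0.004, 0, 0.004, -0.002, 1],
    [-0.02, 0, 0, 0, 0.002, -0.001, 1],
  ],
)

```text
time_s: 9.57
ee_pos: [0.4819, 0.29, 0.1917]
tcp_rot: [-2.147, 0.152, 2.149]
contact_force: [-0.4, 0.4, -1.1]
finger_gap: 0.0551
```

Run:
```python
from h import *
plan((.5996,-.2213,.20),169.3,n=18)
```

```text
now [0.4819 0.29   0.1917] psi -98.1 tilt [-0.      0.0009  0.0002] d [ 0.1177 -0.5113  0.0083] turn -1.6162094721517741 rows 18 q6 -2.6700497675403625
[-0.0005, 0.0272, -0.0105, 0.0898]
[-0.0005, 0.0262, -0.0129, 0.0898]
[-0.0005, 0.0249, -0.0152, 0.0898]
[-0.0005, 0.0234, -0.0173, 0.0898]
[-0.0005, 0.0218, -0.0194, 0.0898]
[-0.0005, 0.02, -0.0212, 0.0898]
[-0.0005, 0.018, -0.0229, 0.0898]
[-0.0005, 0.0158, -0.0245, 0.0898]
[-0.0005, 0.0136, -0.0258, 0.0898]
[-0.0005, 0.0112, -0.0269, 0.0898]
[-0.0005, 0.0088, -0.0278, 0.0898]
[-0.0005, 0.0062, -0.0285, 0.0898]
[-0.0005, 0.0037, -0.0289, 0.0898]
[-0.0005, 0.001, -0.0291, 0.0898]
[-0.0005, -0.0016, -0.0291, 0.0898]
[-0.0005, -0.0042, -0.0288, 0.0898]
[-0.0005, -0.0067, -0.0284, 0.0898]
[-0.0005, -0.0093, -0.0276, 0.0898]
```

apply_moves(
  plan=[
    [-0.001, 0.027, -0.01, 0.09, 0, 0, 1],
    [-0.001, 0.026, -0.013, 0.09, 0, 0, 1],
    [-0.001, 0.025, -0.015, 0.09, 0, 0, 1],
    [-0.001, 0.023, -0.017, 0.09, 0, 0, 1],
    [-0.001, 0.022, -0.019, 0.09, 0, 0, 1],
  ],
)

```text
time_s: 9.98
ee_pos: [0.5159, 0.1508, 0.2067]
tcp_rot: [-1.888, 0.569, 1.866]
contact_force: [1.2, 0.9, -0.0]
finger_gap: 0.0548
```

apply_moves(
  plan=[
    [-0.001, 0.02, -0.021, 0.09, 0, 0, 1],
    [-0.001, 0.018, -0.023, 0.09, 0, 0, 1],
    [-0.001, 0.016, -0.025, 0.09, 0, 0, 1],
    [-0.001, 0.014, -0.026, 0.09, 0, 0, 1],
    [-0.001, 0.011, -0.027, 0.09, 0, 0, 1],
  ],
)

```text
time_s: 10.4
ee_pos: [0.5461, 0.0007, 0.2142]
tcp_rot: [-1.574, 0.915, 1.554]
contact_force: [0.7, 0.6, -1.2]
finger_gap: 0.055
```

Run:
```python
from h import *
plan((.5996,-.2213,.20),169.3,n=8)
```

```text
now [0.5461 0.0007 0.2142] psi -151.32 tilt [ 0.     -0.0026  0.0172] d [ 0.0535 -0.222  -0.0142] turn -0.6872801901269637 rows 8 q6 -2.2958216782834038
[0.0018, 0.0074, -0.0276, 0.0859]
[0.0018, 0.0051, -0.0281, 0.0859]
[0.0018, 0.0026, -0.0284, 0.0859]
[0.0018, 0.0002, -0.0285, 0.0859]
[0.0018, -0.0023, -0.0284, 0.0859]
[0.0018, -0.0047, -0.0281, 0.0859]
[0.0018, -0.0071, -0.0276, 0.0859]
[0.0018, -0.0095, -0.0269, 0.0859]
```

apply_moves(
  plan=[
    [0.001, 0.007, -0.027, 0.086, 0, 0.005, 1],
    [0.001, 0.005, -0.028, 0.086, 0, 0.005, 1],
    [0.001, 0.003, -0.028, 0.086, 0, 0.003, 1],
    [0.001, 0, -0.028, 0.086, 0, 0, 1],
    [0.001, -0.002, -0.028, 0.086, 0, 0, 1],
  ],
)

```text
time_s: 10.82
ee_pos: [0.5777, -0.1438, 0.2118]
tcp_rot: [-1.246, 1.182, 1.239]
contact_force: [0.7, 0.3, -0.3]
finger_gap: 0.0548
```

Run:
```python
from h import *
plan((.5996,-.2213,.19),169.3,n=4)
```

```text
now [ 0.5777 -0.1438  0.2118] psi -177.3 tilt [-0.      0.0001  0.0061] d [ 0.0219 -0.0775 -0.0218] turn -0.2337935517838293 rows 4 q6 -2.0634346417469644
[0.0054, -0.0046, -0.0196, 0.0584]
[0.0054, -0.0057, -0.0193, 0.0584]
[0.0054, -0.0068, -0.0189, 0.0584]
[0.0054, -0.0079, -0.0185, 0.0584]
```

apply_moves(
  plan=[
    [0.01, -0.004, -0.02, 0.06, 0, 0.002, 1],
    [0.01, -0.006, -0.02, 0.06, 0, 0.002, 1],
    [0.01, -0.007, -0.019, 0.06, 0, 0, 1],
    [0.01, -0.007, -0.014, 0.045, 0, 0, 1],
  ],
)

```text
time_s: 11.15
ee_pos: [0.6004, -0.226, 0.175]
tcp_rot: [-1.069, 1.292, 1.057]
contact_force: [0.3, 0.2, 0.3]
finger_gap: 0.0549
```

Run:
```python
from h import *
plan((.5996,-.2213,.14),169.3,n=2)
```

```text
now [ 0.6004 -0.226   0.175 ] psi 168.8 tilt [ 0.     -0.0018  0.0079] d [-0.0008  0.0047 -0.035 ] turn 0.00875335156913324 rows 2 q6 -1.9208171841983666
[0.0175, 0.0009, 0.0022, -0.0044]
[0.0175, 0.0009, 0.0022, -0.0044]
```

apply_moves(
  plan=[
    [0.018, 0.001, 0.003, -0.005, -0.001, 0.006, 1],
    [0.018, 0.001, 0.002, -0.004, 0, 0.003, 1],
    [0.006, 0, 0.001, 0, 0, 0.002, 1],
  ],
)

```text
time_s: 11.4
ee_pos: [0.6001, -0.2253, 0.132]
tcp_rot: [-1.065, 1.298, 1.065]
contact_force: [-0.1, 0.9, -1.6]
finger_gap: 0.0547
```

Run:
```python
from h import *
plan((.5996,-.2213,.125),169.3,n=1)
im=capture('wrist'); cv2.imwrite('pics/w15.png',im[:,:,::-1])
g=cv2.cvtColor(im,cv2.COLOR_RGB2GRAY)
for a in (270,290,340,365): print([int(v) for v in g[226:262,a:a+6].mean(1)])
```

```text
now [ 0.6001 -0.2253  0.132 ] psi 168.84 tilt [ 0.     -0.0025 -0.0015] d [-0.0005  0.004  -0.007 ] turn 0.007949068343656896 rows 1 q6 -1.9174944184356608
[0.007, 0.0012, 0.0038, -0.0079]
[196, 195, 191, 190, 189, 187, 185, 180, 163, 142, 142, 142, 176, 225, 233, 232, 233, 233, 233, 233, 212, 142, 142, 142, 142, 164, 213, 233, 233, 233, 229, 203, 198, 226, 186, 146]
[233, 234, 228, 216, 220, 198, 164, 149, 144, 143, 142, 142, 177, 225, 232, 231, 233, 232, 233, 233, 213, 142, 143, 143, 143, 164, 213, 233, 233, 233, 233, 233, 231, 223, 220, 222]
[233, 233, 233, 229, 228, 225, 205, 183, 155, 142, 142, 142, 177, 225, 232, 232, 233, 233, 233, 228, 196, 143, 143, 146, 147, 175, 225, 233, 233, 233, 233, 233, 233, 231, 229, 228]
[233, 233, 234, 232, 229, 229, 224, 200, 162, 142, 142, 142, 187, 233, 232, 232, 233, 233, 233, 228, 190, 137, 137, 138, 141, 176, 225, 234, 233, 233, 233, 227, 220, 225, 222, 195]
```

View pics/w15.png

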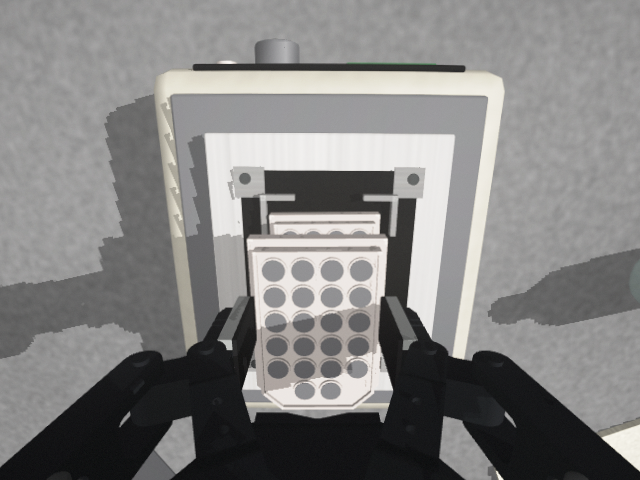

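Run:
```python
from h import *
b=cv2.imread('pics/w6.png')[:,:,::-1].copy(); h=cv2.imread('pics/w15.png')[:,:,::-1].copy()
for im,dz in((b,0),(h,0.0)):
    rim(im,.0032,246,257,187,range(270,366,5)); rim(im,.0102,234,244,187,range(270,366,5))
```

```text
rim n 20 row 250.4622683657538 skew deg -0.051803279594771254 y0 mm 33.15778796038261 res 0.001588343401554532
rim n 20 row 237.30188987352275 skew deg 0.13786424872502304 y0 mm 36.51864968719069 res 0.02722951684719958
rim n 20 row 251.29377073197566 skew deg 0.13223333817211994 y0 mm 32.80788068071381 res 0.026158703819673335
rim n 20 row 238.16426193188437 skew deg 0.0940376987281761 y0 mm 36.14979714476633 res 0.027875135052684845
```

apply_moves(
  plan=[
    [0.01, 0.001, 0.004, -0.008, -0.003, 0, 1],
    [0.005, 0, 0.001, -0.001, -0.001, 0, 1],
  ],
)

```text
time_s: 11.62
ee_pos: [0.6005, -0.2195, 0.1176]
tcp_rot: [-1.071, 1.29, 1.073]
contact_force: [-0.6, -0.3, -0.6]
finger_gap: 0.0549
```

Run:
```python
from h import *
plan((.5997,-.2213,.111),169.27,n=1); print(force())
```

```text
now [ 0.6005 -0.2195  0.1176] psi 169.43 tilt [ 0.      0.0017 -0.0007] d [-0.0008 -0.0018 -0.0066] turn -0.0027712889103231764 rows 1 q6 -1.9233389600703916
[0.0066, 0.0005, -0.0019, 0.0028]
(array([-0.5844, -0.3063, -0.6147]), 0.05487503283770693, 11.6167)
```

apply_moves(
  plan=[
    [0.004, 0.001, -0.002, 0.003, 0.001, 0, 1],
    [0.002, 0, 0, 0, 0, 0, 1],
  ],
)

```text
time_s: 11.78
ee_pos: [0.5994, -0.2205, 0.1116]
tcp_rot: [-1.071, 1.291, 1.071]
contact_force: [-0.0, 0.8, -0.9]
finger_gap: 0.0548
```

Run:
```python
from h import *
plan((.5997,-.2213,.111),169.27,n=1); print(force())
```

```text
now [ 0.5994 -0.2205  0.1116] psi 169.34 tilt [-0.      0.0005  0.    ] d [ 0.0003 -0.0008 -0.0006] turn -0.0011786151021059043 rows 1 q6 -1.9231703476292321
[0.0006, -0.0004, -0.0007, 0.0012]
(array([-0.0459,  0.8166, -0.9231]), 0.054818760300471336, 11.7833)
```

apply_moves(
  plan=[
    [0, -0.0004, -0.0008, 0.001, 0, 0, 1],
    [0, 0, 0, 0, 0, 0, 1],
  ],
)

```text
time_s: 11.95
ee_pos: [0.5999, -0.2212, 0.1121]
tcp_rot: [-1.071, 1.291, 1.07]
contact_force: [0.6, -0.4, -0.4]
finger_gap: 0.0547
```

Run:
```python
from h import *
plan((.5997,-.2213,.111),169.27,n=1); print(force())
im=capture('wrist'); cv2.imwrite('pics/w16.png',im[:,:,::-1])
plan((.5997,-.2213,.111),169.27,n=1)
cv2.imwrite('pics/w16c.png',cv2.resize(im[190:330,200:430][:,:,::-1],None,fx=3.4,fy=3.4,interpolation=cv2.INTER_CUBIC))
```

```text
now [ 0.5999 -0.2212  0.1121] psi 169.3 tilt [-0.      0.0003  0.0007] d [-0.0002 -0.0001 -0.0011] turn -0.0005484348367643011 rows 1 q6 -1.9230768949633097
[0.0011, 0.0002, -0.0002, 0.0005]
(array([ 0.5571, -0.3922, -0.3511]), 0.05469960827157711, 11.95)
now [ 0.6    -0.2211  0.1122] psi 169.31 tilt [-0.      0.0003  0.0009] d [-0.0003 -0.0002 -0.0012] turn -0.0006283162459462253 rows 1 q6 -1.9231098632568764
[0.0012, 0.0002, -0.0002, 0.0006]
```

View pics/w16c.png

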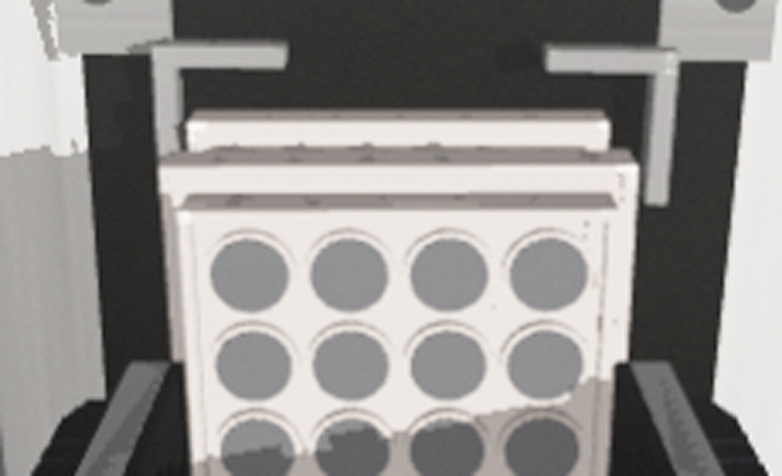

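apply_moves(
  plan=[
    [0.003, 0.0002, 0, 0, 0, 0.001, 1],
    [0.002, 0, 0, 0, 0, 0, 1],
  ],
)

```text
time_s: 12.17
ee_pos: [0.6006, -0.2215, 0.1084]
tcp_rot: [-1.072, 1.291, 1.069]
contact_force: [-0.6, 0.1, -0.3]
finger_gap: 0.055
```

Run:
```python
from h import *
plan((.5997,-.2213,.103),169.27,n=1); print(force())
```

```text
now [ 0.6006 -0.2215  0.1084] psi 169.31 tilt [ 0.     -0.0005  0.0022] d [-0.0009  0.0002 -0.0054] turn -0.0007085128897316541 rows 1 q6 -1.9228907952548653
[0.0054, 0.0009, 0.0, 0.0007]
(array([-0.6153,  0.058 , -0.3085]), 0.05499349497191994, 12.1667)
```

apply_moves(
  plan=[
    [0.001, 0.0012, 0, 0.0007, -0.0005, 0.002, 1],
    [0, 0.0002, 0, 0, 0, 0.0005, 1],
  ],
)

```text
time_s: 12.33
ee_pos: [0.5992, -0.2213, 0.1072]
tcp_rot: [-1.07, 1.292, 1.07]
contact_force: [0.2, -0.0, 0.1]
finger_gap: 0.0547
```

Run:
```python
from h import *
plan((.5997,-.2213,.103),169.27,n=1); print(force())
```

```text
now [ 0.5992 -0.2213  0.1072] psi 169.26 tilt [ 0.     -0.0001 -0.0004] d [ 0.0005  0.     -0.0042] turn 0.00010999435421082414 rows 1 q6 -1.9225464067832714
[0.0042, -0.0005, 0.0001, -0.0001]
(array([ 0.2309, -0.0175,  0.1459]), 0.0547195788200308, 12.3333)
```

apply_moves(
  plan=[
    [0.002, 0, 0, 0, 0, 0.0005, 1],
    [0.002, 0, 0, 0, 0, 0.0005, 1],
  ],
)

```text
time_s: 12.5
ee_pos: [0.5994, -0.2215, 0.1034]
tcp_rot: [-1.07, 1.293, 1.07]
contact_force: [-0.7, 0.9, -0.3]
finger_gap: 0.0551
```

Run:
```python
from h import *
plan((.5997,-.2213,.103),169.27,n=1); print(force(),sense()['torque'])
```

```text
now [ 0.5994 -0.2215  0.1034] psi 169.26 tilt [ 0.     -0.0004 -0.0007] d [ 0.0003  0.0002 -0.0004] turn 0.00024001154640014447 rows 1 q6 -1.9221669628896305
[0.0004, -0.0003, 0.0003, -0.0002]
(array([-0.6766,  0.9035, -0.3374]), 0.055112917014131485, 12.5) [-0.0108 -0.0102  0.0159]
```

apply_moves(
  plan=[
    [0.001, 0, 0, 0, 0, 0, 1],
    [0.0005, 0, 0, 0, 0, 0, 1],
  ],
)

```text
time_s: 12.67
ee_pos: [0.5994, -0.2215, 0.1026]
tcp_rot: [-1.07, 1.293, 1.071]
contact_force: [-2.8, 1.1, 7.1]
finger_gap: 0.055
```

Run:
```python
from h import *
plan((.5997,-.2213,.103),169.27,n=1); print(force(),sense()['torque'])
im=capture('wrist'); cv2.imwrite('pics/w17.png',im[:,:,::-1])
cv2.imwrite('pics/w17c.png',cv2.resize(im[190:330,200:430][:,:,::-1],None,fx=3.4,fy=3.4,interpolation=cv2.INTER_CUBIC))
rim(im,.0032,246,257,187,range(270,366,5))
```

```text
now [ 0.5994 -0.2215  0.1026] psi 169.26 tilt [ 0.     -0.0003 -0.0011] d [0.0003 0.0002 0.0004] turn 0.00021731354886948335 rows 1 q6 -1.9221592283759812
[-0.0004, -0.0003, 0.0003, -0.0002]
(array([-2.7542,  1.0573,  7.0735]), 0.05497966472899483, 12.6667) [0.3382 0.5419 0.0116]
rim n 20 row 251.11812461810914 skew deg 0.18070876032378916 y0 mm 32.88015529726974 res 0.024769607375166373
```

View pics/w17c.png

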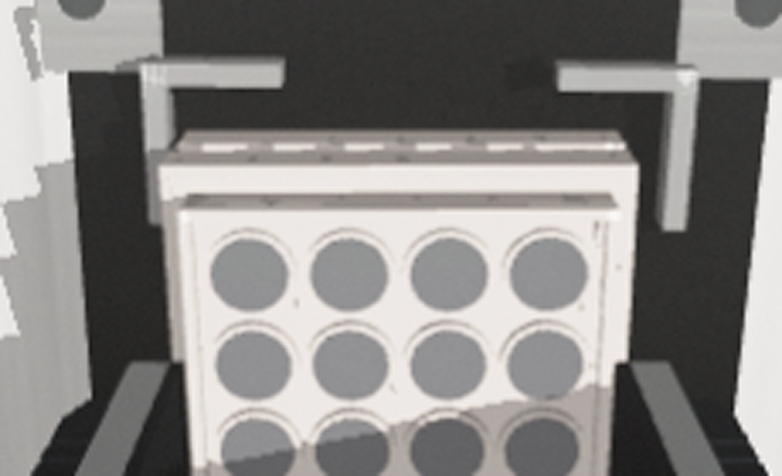

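Contact came at TCP z 0.1026 (seated was predicted at 0.1028, riding at 0.1063), with 7 N. The picture shows only a thin gap between the skirts at rows 228-236. The plate is seated, so I release it.

apply_moves(
  plan=[
    [0, 0, 0, 0, 0, 0, 0],
    [0, 0, 0, 0, 0, 0, 0],
    [0, 0, 0, 0, 0, 0, 0],
    [0, 0, 0, 0, 0, 0, 0],
  ],
)

```text
time_s: 13.05
ee_pos: [0.5997, -0.2217, 0.1026]
tcp_rot: [-1.07, 1.293, 1.07]
contact_force: [0.2, 0.1, 1.0]
finger_gap: 0.0854
```

Run:
```python
from h import *
plan((.5997,-.2213,.103),169.27,n=1); print(force(),sense()['torque'])
im=capture('wrist'); cv2.imwrite('pics/w18.png',im[:,:,::-1])
rim(im,.0032,242,260,187,range(270,366,5))
```

```text
now [ 0.5997 -0.2217  0.1026] psi 169.26 tilt [ 0.     -0.0005 -0.0002] d [0.     0.0004 0.0004] turn 0.00014403875235171723 rows 1 q6 -1.922213696100404
[-0.0004, 0.0, 0.0004, -0.0001]
(array([0.1577, 0.1469, 1.0387]), 0.08535552526218791, 13.05) [-0.0184  0.0005 -0.0225]
rim n 20 row 250.57069925650063 skew deg 0.09442913680998376 y0 mm 33.10981852421498 res 0.029868349487373845
```

View pics/w18.png

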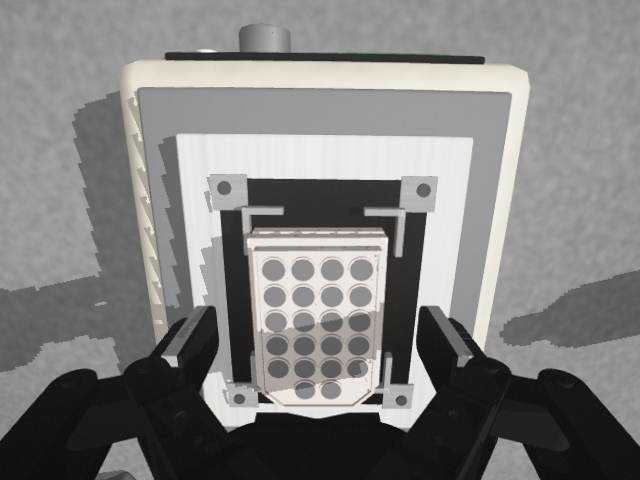

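```bash
cat >> h.py <<'E'
def sides(im,xt,rows,thr=120,l=(228,262),r=(370,402)):
    g=cv2.cvtColor(im,cv2.COLOR_RGB2GRAY).astype(float).T
    L=edge_rows(g,rows,l[0],l[1],thr,True,1); Rr=edge_rows(g,rows,r[0],r[1],thr,False,1)
    a=toolplane(L[:,::-1],xt); b=toolplane(Rr[:,::-1],xt)
    print('L z',a[:,2].mean()*1e3,'R z',b[:,2].mean()*1e3,'R skew',np.degrees(np.polyfit(b[:,1],b[:,2],1)[0]),'Ly',a[:,1].mean(),'cols',L[:,1].mean(),Rr[:,1].mean())
E
python3 - <<'E'
from h import *
for n in ('w6','w17','w18','w15'):
    im=cv2.imread(f'pics/{n}.png')[:,:,::-1].copy(); print(n); 
    try: sides(im,.0102,range(258,292,3),l=(246,262))
    except Exception as e: print(e)
E
```

```text
w6
L z -28.158452841791455 R z 30.26285057887205 R skew -0.11411456149086678 Ly 0.019993259175661738 cols 248.79633448029844 385.88216081536643
w17
L z -28.108706394639608 R z 30.131103208001978 R skew -0.07421320507126798 Ly 0.019993276937460554 cols 248.9124916438528 385.5739793432656
w18
L z -27.98383840288412 R z 30.212154685537087 R skew -0.1784252289335042 Ly 0.01999330791909199 cols 249.20484206916956 385.76342191672876
w15
L z -28.108225163615852 R z 30.123799024920807 R skew -0.019216164463666304 Ly 0.019993278060404268 cols 248.91355892735172 385.55699486018466
```

apply_moves(
  plan=[
    [-0.02, 0, 0, 0, 0, 0, 0],
    [-0.04, 0, 0, 0, 0, 0, 0],
    [-0.04, 0, 0, 0, 0, 0, 0],
    [-0.02, 0, 0, 0, 0, 0, 0],
  ],
)

```text
time_s: 13.43
ee_pos: [0.5953, -0.2192, 0.2174]
tcp_rot: [-1.057, 1.299, 1.084]
contact_force: [0.8, -1.7, 1.3]
finger_gap: 0.0856
```

Run:
```python
from h import *
plan((.5067,.0884,.16),104.5)
im=capture('wrist'); cv2.imwrite('pics/w19.png',im[:,:,::-1])
```

```text
now [ 0.5953 -0.2192  0.2174] psi 169.24 tilt [ 0.      0.0055 -0.0167] d [-0.0886  0.3076 -0.0574] turn -1.1299383986477753 rows 10 q6 -1.9221653252195916
[0.0057, 0.0144, 0.0286, 0.113]
[0.0057, 0.0176, 0.0268, 0.113]
[0.0057, 0.0205, 0.0246, 0.113]
[0.0057, 0.0231, 0.0221, 0.113]
[0.0057, 0.0255, 0.0194, 0.113]
[0.0057, 0.0275, 0.0164, 0.113]
[0.0057, 0.0292, 0.0132, 0.113]
[0.0057, 0.0305, 0.0098, 0.113]
[0.0057, 0.0314, 0.0063, 0.113]
[0.0057, 0.0319, 0.0027, 0.113]
```

View pics/w19.png

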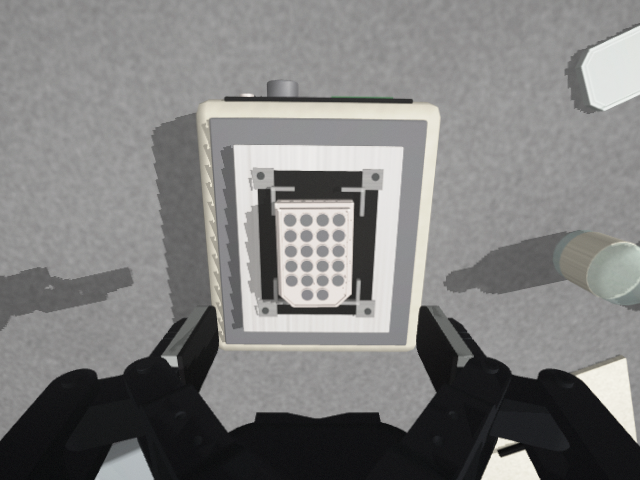

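The plate is stacked and square at (314,252), and the clear lid shows at (615,70). Next I move to the lid.

apply_moves(
  plan=[
    [0.005, 0.014, 0.029, 0.113, 0.002, -0.005, 0],
    [0.005, 0.018, 0.027, 0.113, 0.002, -0.005, 0],
    [0.005, 0.02, 0.025, 0.113, 0, -0.005, 0],
    [0.005, 0.023, 0.022, 0.113, 0, 0, 0],
    [0.005, 0.025, 0.019, 0.113, 0, 0, 0],
  ],
)

```text
time_s: 13.9
ee_pos: [0.5574, -0.0696, 0.1997]
tcp_rot: [-0.628, 1.472, 0.601]
contact_force: [0.3, -0.7, 0.7]
finger_gap: 0.0856
```

Run:
```python
from h import *
plan((.5067,.0884,.16),104.5)
```

```text
now [ 0.5574 -0.0696  0.1997] psi 135.12 tilt [-0.      0.0025  0.0196] d [-0.0507  0.158  -0.0397] turn -0.5344404389141841 rows 5 q6 -1.1174586934063955
[0.0079, 0.0295, 0.0152, 0.1069]
[0.0079, 0.0309, 0.012, 0.1069]
[0.0079, 0.032, 0.0086, 0.1069]
[0.0079, 0.0328, 0.0052, 0.1069]
[0.0079, 0.0331, 0.0016, 0.1069]
```

apply_moves(
  plan=[
    [0.008, 0.03, 0.015, 0.107, 0, 0.006, 0],
    [0.008, 0.031, 0.012, 0.107, 0, 0.006, 0],
    [0.008, 0.032, 0.009, 0.107, 0, 0.006, 0],
    [0.008, 0.028, 0.005, 0.107, 0, 0, 0],
    [0.006, 0.01, 0.001, 0.06, 0, 0, 0],
  ],
)

```text
time_s: 14.32
ee_pos: [0.5133, 0.0718, 0.1584]
tcp_rot: [-0.211, 1.554, 0.216]
contact_force: [0.4, -0.3, -0.2]
finger_gap: 0.0854
```

Run:
```python
from h import *
plan((.5067,.0884,.14),104.5)
im=capture('wrist'); cv2.imwrite('pics/w20.png',im[:,:,::-1])
```

```text
now [0.5133 0.0718 0.1584] psi 105.6 tilt [ 0.      0.0066 -0.0024] d [-0.0066  0.0166 -0.0184] turn -0.019256067079894648 rows 1 q6 -0.36747812437646116
[0.0184, 0.0178, -0.0018, 0.0193]
```

View pics/w20.png

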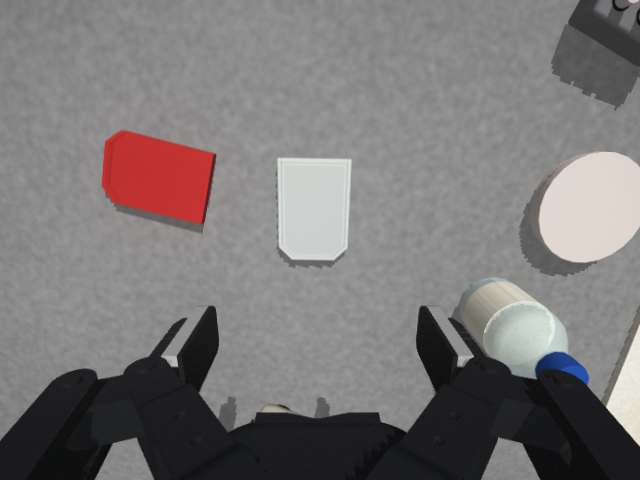

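Run:
```python
from mp import *
im=cv2.imread('pics/w20.png'); c=calibration('wrist')
print(im[209,314],im[209,260],im[158,314],im[155,314])
k,r=outline(im,c,(265,145,365,275),.006,165); print(r,cv2.boundingRect(k))
```

```text
[206 209 205] [152 153 153] [184 187 184] [145 144 145]
((505.0474853515625, 88.85960388183594), (58.47473907470703, 84.54742431640625), 14.4856595993042) (277, 158, 75, 102)
```

Run:
```python
from h import *
plan((.5037,.0940,.05),104.5)
```

```text
now [0.5124 0.0724 0.1572] psi 105.54 tilt [ 0.      0.0047 -0.0034] d [-0.0087  0.0216 -0.1072] turn -0.018139785351275535 rows 3 q6 -0.3655621723182424
[0.0357, 0.0077, -0.0009, 0.006]
[0.0357, 0.0077, -0.0009, 0.006]
[0.0357, 0.0077, -0.001, 0.006]
```

apply_moves(
  plan=[
    [0.034, 0.008, -0.001, 0.006, 0.001, -0.001, 0],
    [0.034, 0.008, -0.001, 0.006, 0.001, -0.001, 0],
    [0.032, 0.006, -0.001, 0.006, 0, 0, 0],
    [0.005, 0.001, 0, 0, 0, 0, 0],
  ],
)

```text
time_s: 14.7
ee_pos: [0.5071, 0.0954, 0.0522]
tcp_rot: [-0.204, 1.549, 0.202]
contact_force: [-2.1, -0.8, -0.3]
finger_gap: 0.0852
```

Run:
```python
from h import *
plan((.5037,.0940,.03),104.5)
im=capture('wrist'); cv2.imwrite('pics/w21.png',im[:,:,::-1])
```

```text
now [0.5071 0.0954 0.0522] psi 104.84 tilt [-0.      0.012   0.0027] d [-0.0034 -0.0014 -0.0222] turn -0.005916687544657285 rows 1 q6 -0.30477236745865643
[0.0222, -0.0005, -0.0037, 0.0059]
```

View pics/w21.png

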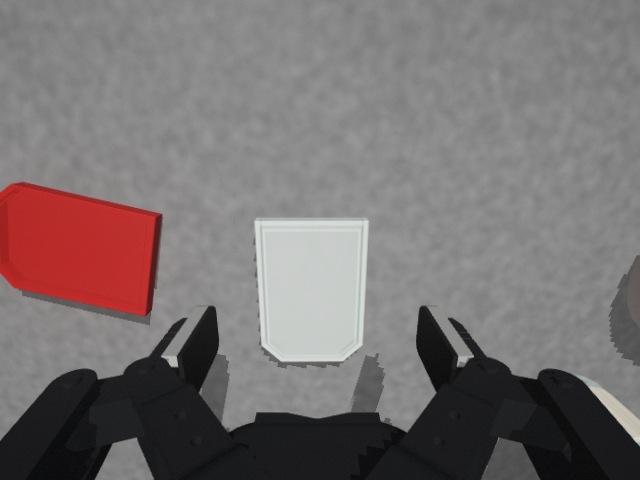

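apply_moves(
  plan=[
    [0.018, 0, -0.004, 0.006, 0.008, 0.002, 0],
    [0.005, 0, -0.001, 0, 0.004, 0, 0],
  ],
)

```text
time_s: 14.92
ee_pos: [0.5061, 0.0931, 0.0326]
tcp_rot: [-0.201, 1.557, 0.199]
contact_force: [-1.3, -0.7, -0.8]
finger_gap: 0.0853
```

Run:
```python
from h import *
plan((.5037,.0940,.016),104.5)
im=capture('wrist'); cv2.imwrite('pics/w22.png',im[:,:,::-1])
g=cv2.cvtColor(im,cv2.COLOR_RGB2GRAY)
for a in (275,310,345): print([int(v) for v in g[215:255,a:a+6].mean(1)])
```

```text
now [0.5061 0.0931 0.0326] psi 104.61 tilt [-0.      0.0042  0.0024] d [-0.0024  0.0009 -0.0166] turn -0.0018333515583253126 rows 1 q6 -0.30258771934313117
[0.0166, 0.0015, -0.0021, 0.0018]
[138, 138, 139, 141, 141, 142, 143, 149, 165, 172, 172, 179, 204, 218, 215, 214, 214, 209, 200, 201, 202, 208, 215, 211, 203, 201, 201, 200, 200, 200, 200, 201, 201, 201, 201, 201, 201, 201, 201, 201]
[139, 139, 138, 137, 136, 137, 137, 146, 164, 171, 170, 179, 205, 217, 213, 213, 212, 207, 200, 200, 203, 209, 213, 209, 201, 200, 200, 200, 201, 201, 199, 200, 200, 200, 200, 200, 200, 199, 199, 199]
[141, 142, 142, 143, 144, 144, 144, 152, 167, 172, 173, 185, 211, 216, 212, 212, 210, 204, 198, 198, 202, 209, 212, 208, 200, 199, 199, 200, 200, 199, 199, 200, 200, 200, 200, 200, 200, 201, 200, 200]
```

View pics/w22.png

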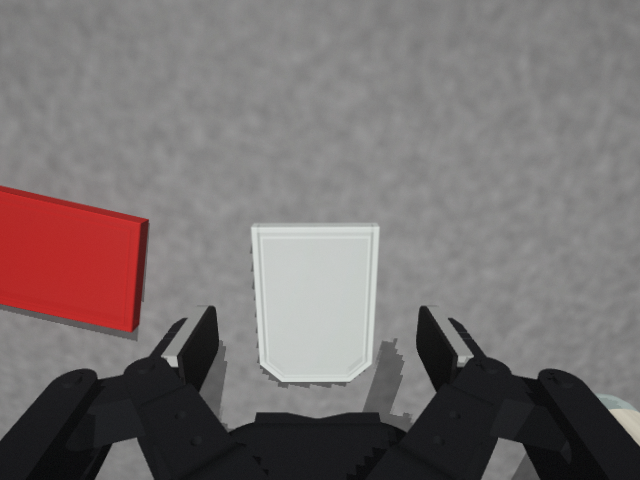

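Run:
```python
from h import *
im=cv2.imread('pics/w22.png')[:,:,::-1].copy()
rim(im,.0326-.008,222,235,193,range(270,366,5)); rim(im,.0326,218,230,156,range(270,366,5))
```

```text
rim n 20 row 226.44689468656975 skew deg 0.12161105381749013 y0 mm 37.39996232546088 res 0.014346167650272074
rim n 20 row 222.42455799750914 skew deg 0.11508515935541859 y0 mm 37.292527090891184 res 0.044578082311137995
```

apply_moves(
  plan=[
    [0.014, 0.001, -0.001, 0, 0.004, 0.002, 0],
    [0.004, 0, -0.001, 0, 0.003, 0.001, 0],
    [0.001, 0, -0.001, 0, 0.002, 0, 0],
  ],
)

```text
time_s: 15.22
ee_pos: [0.5101, 0.0915, 0.0197]
tcp_rot: [-0.202, 1.555, 0.198]
contact_force: [0.5, 1.0, -0.7]
finger_gap: 0.0856
```

Run:
```python
from h import *
plan((.5051,.0939,.016),104.61); s=sense()
im=capture('wrist'); cv2.imwrite('pics/w23.png',im[:,:,::-1])
rim(im,s['ee_pos'][2]-.008,228,250,193,range(270,366,5));
```

```text
now [0.5101 0.0915 0.0197] psi 104.61 tilt [-0.      0.006   0.0032] d [-0.005   0.0024 -0.0037] turn -1.710725731956523e-05 rows 1 q6 -0.3050047242667144
[0.0037, 0.0036, -0.0042, 0.0]
rim n 20 row 228.40063953614236 skew deg 0.12050744438561771 y0 mm 39.90404060315253 res 0.024883890638639546
```

apply_moves(
  plan=[
    [0.003, 0.004, -0.004, 0, 0.006, 0.003, 0],
    [0.001, 0.001, -0.001, 0, 0.002, 0.001, 0],
  ],
)

```text
time_s: 15.43
ee_pos: [0.5055, 0.0947, 0.018]
tcp_rot: [-0.2, 1.561, 0.2]
contact_force: [-0.4, 0.7, -0.5]
finger_gap: 0.0856
```

Run:
```python
from h import *
plan((.5051,.0939,.016),104.61); s=sense()
im=capture('wrist'); cv2.imwrite('pics/w24.png',im[:,:,::-1])
rim(im,s['ee_pos'][2]-.008,228,250,193,range(270,366,5));
```

```text
now [0.5055 0.0947 0.018 ] psi 104.58 tilt [-0.      0.0009  0.0001] d [-0.0004 -0.0008 -0.002 ] turn 0.000603307890434841 rows 1 q6 -0.3004238200866825
[0.002, -0.0007, -0.0006, -0.0006]
rim n 20 row 239.54607222145978 skew deg 0.16959653621640675 y0 mm 35.6234662837787 res 0.019897973082917932
```

apply_moves(
  plan=[
    [0.002, -0.001, 0, 0, 0, 0, 0],
    [0.001, 0, 0, 0, 0.001, 0, 0],
  ],
)

```text
time_s: 15.65
ee_pos: [0.5067, 0.0939, 0.016]
tcp_rot: [-0.201, 1.559, 0.2]
contact_force: [0.3, 0.6, 0.0]
finger_gap: 0.0854
```

Run:
```python
from h import *
plan((.5051,.0939,.016),104.61); s=sense()
im=capture('wrist'); cv2.imwrite('pics/w25.png',im[:,:,::-1])
rim(im,s['ee_pos'][2]-.008,228,250,193,range(270,366,5));
```

```text
now [0.5067 0.0939 0.016 ] psi 104.62 tilt [-0.      0.0023  0.001 ] d [-0.0016  0.     -0.    ] turn -0.00022892360508107703 rows 1 q6 -0.30225803550986907
[0.0, 0.0004, -0.0016, 0.0002]
rim n 20 row 238.33715266201995 skew deg 0.15191611400652943 y0 mm 36.71415606495208 res 0.020335836064014588
```

apply_moves(
  plan=[
    [0, 0, -0.0015, 0, 0.002, 0.001, 0],
    [0, 0, 0, 0, 0, 0, 1],
    [0, 0, 0, 0, 0, 0, 1],
    [0, 0, 0, 0, 0, 0, 1],
    [0, 0, 0, 0, 0, 0, 1],
  ],
)

```text
time_s: 16.12
ee_pos: [0.5054, 0.0935, 0.0168]
tcp_rot: [-0.2, 1.562, 0.201]
contact_force: [0.1, 0.5, 0.0]
finger_gap: 0.0551
```

apply_moves(
  plan=[
    [0, 0, 0, 0, 0, 0, 1],
    [0, 0, 0, 0, 0, 0, 1],
  ],
)

```text
time_s: 16.28
ee_pos: [0.5055, 0.0935, 0.0169]
tcp_rot: [-0.2, 1.561, 0.201]
contact_force: [0.8, 0.8, -0.6]
finger_gap: 0.0556
```

Run:
```python
from h import *
plan((.5051,.0939,.016),104.61); s=sense(); print(force())
im=capture('wrist'); cv2.imwrite('pics/w26.png',im[:,:,::-1])
rim(im,s['ee_pos'][2]-.008,228,250,193,range(270,366,5));
```

```text
now [0.5055 0.0935 0.0169] psi 104.63 tilt [ 0.      0.0001 -0.0001] d [-0.0004  0.0004 -0.0009] turn -0.00037405881231287444 rows 1 q6 -0.3037687707835562
[0.0009, 0.0005, -0.0003, 0.0004]
(array([ 0.7956,  0.7529, -0.6047]), 0.055572258309546, 16.2833)
rim n 20 row 237.7624881878848 skew deg 0.05150867904400779 y0 mm 36.699598603655 res 0.01868284334527019
```

View pics/w26.png

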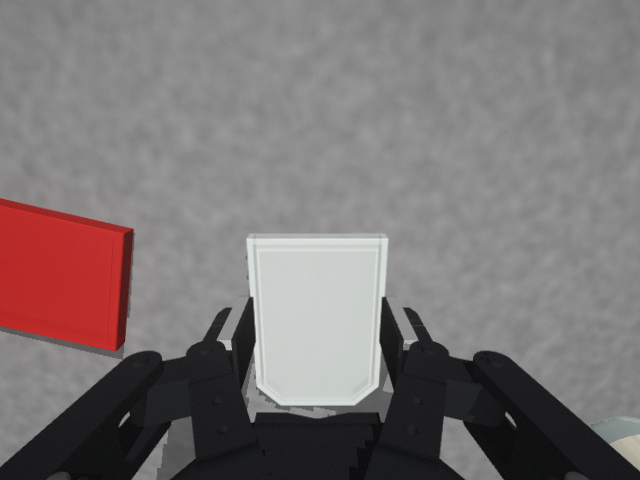

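apply_moves(
  plan=[
    [-0.01, 0, 0, 0, 0, 0, 1],
    [-0.02, 0, 0, 0, -0.002, 0, 1],
    [-0.025, 0, 0, 0, -0.002, 0, 1],
    [-0.03, 0, 0, 0, -0.003, 0, 1],
    [-0.03, 0, 0, 0, -0.003, 0, 1],
  ],
)

```text
time_s: 16.75
ee_pos: [0.4989, 0.0935, 0.13]
tcp_rot: [-0.197, 1.568, 0.204]
contact_force: [0.6, -0.3, 0.0]
finger_gap: 0.0554
```

apply_moves(
  plan=[
    [-0.03, 0, 0, 0, -0.003, 0, 1],
    [-0.03, 0, 0, 0, -0.003, 0, 1],
    [-0.015, 0, 0, 0, 0, 0, 1],
  ],
)

```text
time_s: 17.0
ee_pos: [0.4994, 0.0933, 0.2132]
tcp_rot: [-0.197, 1.558, 0.204]
contact_force: [0.6, 0.5, 0.1]
finger_gap: 0.0556
```

Run:
```python
from h import *
plan((.5999,-.2216,.20),169.3,n=13); print(force())
im=capture('wrist'); cv2.imwrite('pics/w27.png',im[:,:,::-1])
rim(im,.0169-.008,228,250,193,range(270,366,5));
```

```text
now [0.4994 0.0933 0.2132] psi 104.62 tilt [ 0.      0.0044 -0.004 ] d [ 0.1005 -0.3149 -0.0132] turn 1.1288080374097869 rows 13 q6 -0.3093027292530594
[0.001, -0.0254, 0.0014, -0.0868]
[0.001, -0.0254, -0.0008, -0.0868]
[0.001, -0.0252, -0.003, -0.0868]
[0.001, -0.0249, -0.0052, -0.0868]
[0.001, -0.0243, -0.0074, -0.0868]
[0.001, -0.0236, -0.0094, -0.0868]
[0.001, -0.0227, -0.0115, -0.0868]
[0.001, -0.0216, -0.0134, -0.0868]
[0.001, -0.0204, -0.0152, -0.0868]
[0.001, -0.019, -0.0169, -0.0868]
[0.001, -0.0174, -0.0185, -0.0868]
[0.001, -0.0158, -0.0199, -0.0868]
[0.001, -0.014, -0.0212, -0.0868]
(array([0.6126, 0.5317, 0.0751]), 0.05560194489238847, 17.0)
rim n 20 row 237.67491061477102 skew deg 0.10369864413032878 y0 mm 36.74123683405501 res 0.019105347357120044
```

Held firmly (edge unchanged). Carrying to the stack.

apply_moves(
  plan=[
    [0, -0.025, 0.001, -0.087, 0.001, -0.001, 1],
    [0, -0.025, -0.001, -0.087, 0.001, -0.001, 1],
    [0, -0.025, -0.003, -0.087, 0, 0, 1],
    [0, -0.025, -0.005, -0.087, 0, 0, 1],
    [0, -0.024, -0.007, -0.087, 0, 0, 1],
  ],
)

```text
time_s: 17.47
ee_pos: [0.5404, -0.0254, 0.2213]
tcp_rot: [-0.56, 1.484, 0.557]
contact_force: [0.2, 1.1, -0.4]
finger_gap: 0.0552
```

apply_moves(
  plan=[
    [0, -0.024, -0.009, -0.087, 0, 0, 1],
    [0, -0.023, -0.011, -0.087, 0, 0, 1],
    [0, -0.022, -0.013, -0.087, 0, 0, 1],
    [0, -0.02, -0.015, -0.087, 0, 0, 1],
  ],
)

```text
time_s: 17.8
ee_pos: [0.5758, -0.125, 0.2219]
tcp_rot: [-0.843, 1.389, 0.838]
contact_force: [0.2, 0.2, -0.2]
finger_gap: 0.0555
```

Run:
```python
from h import *
plan((.5999,-.2216,.20),169.3,n=4); print(force())
```

```text
now [ 0.5758 -0.125   0.2219] psi 151.99 tilt [-0.      0.009   0.0094] d [ 0.0241 -0.0966 -0.0219] turn 0.3021985199667359 rows 4 q6 -1.5035815827001042
[0.0055, -0.0167, -0.0185, -0.0755]
[0.0055, -0.0152, -0.0197, -0.0755]
[0.0055, -0.0137, -0.0208, -0.0755]
[0.0055, -0.0121, -0.0218, -0.0755]
(array([ 0.1543,  0.245 , -0.1698]), 0.05550792190617957, 17.8)
```

apply_moves(
  plan=[
    [0.005, -0.017, -0.018, -0.075, 0.003, 0.003, 1],
    [0.006, -0.015, -0.02, -0.075, 0.003, 0.003, 1],
    [0.008, -0.014, -0.021, -0.075, 0.002, 0.002, 1],
    [0.01, -0.01, -0.016, -0.06, 0, 0, 1],
    [0.01, -0.001, -0.003, -0.01, 0, 0, 1],
  ],
)

```text
time_s: 18.22
ee_pos: [0.6028, -0.228, 0.1846]
tcp_rot: [-1.083, 1.286, 1.071]
contact_force: [-0.4, 0.3, -0.6]
finger_gap: 0.0554
```

Run:
```python
from h import *
plan((.5999,-.2216,.14),169.3,n=2); print(force())
```

```text
now [ 0.6028 -0.228   0.1846] psi 169.81 tilt [ 0.     -0.0032  0.0064] d [-0.0029  0.0064 -0.0446] turn -0.008824843370101828 rows 2 q6 -1.9377859448478623
[0.0223, 0.002, 0.0029, 0.0044]
[0.0223, 0.002, 0.0029, 0.0044]
(array([-0.3666,  0.329 , -0.5949]), 0.0553941446654002, 18.2167)
```

apply_moves(
  plan=[
    [0.02, 0.003, 0.004, 0.006, -0.002, 0.006, 1],
    [0.018, 0.002, 0.002, 0.002, -0.001, 0.003, 1],
    [0.006, 0, 0, 0, 0, 0.001, 1],
  ],
)

```text
time_s: 18.47
ee_pos: [0.5977, -0.2222, 0.1376]
tcp_rot: [-1.063, 1.297, 1.071]
contact_force: [0.2, 0.5, -0.4]
finger_gap: 0.0554
```

Run:
```python
from h import *
plan((.5999,-.2216,.122),169.3,n=1); print(force())
im=capture('wrist'); cv2.imwrite('pics/w28.png',im[:,:,::-1])
g=cv2.cvtColor(im,cv2.COLOR_RGB2GRAY)
for a in (275,310,345): print([int(v) for v in g[222:250,a:a+6].mean(1)])
```

```text
now [ 0.5977 -0.2222  0.1376] psi 169.01 tilt [ 0.      0.0007 -0.0055] d [ 0.0022  0.0006 -0.0156] turn 0.005051611872334788 rows 1 q6 -1.9196473321276157
[0.0156, -0.002, 0.001, -0.0051]
(array([ 0.2496,  0.488 , -0.3605]), 0.05536356537982824, 18.4667)
[173, 223, 225, 225, 226, 227, 211, 160, 135, 141, 173, 189, 141, 138, 138, 140, 178, 221, 223, 224, 224, 223, 217, 209, 209, 207, 211, 224]
[186, 225, 225, 226, 227, 226, 205, 141, 135, 153, 188, 188, 141, 140, 138, 141, 178, 220, 224, 224, 224, 223, 215, 210, 210, 207, 212, 224]
[198, 226, 225, 226, 227, 223, 193, 134, 136, 164, 202, 191, 149, 148, 148, 148, 181, 221, 224, 225, 225, 224, 220, 217, 216, 214, 215, 225]
```

View pics/w28.png

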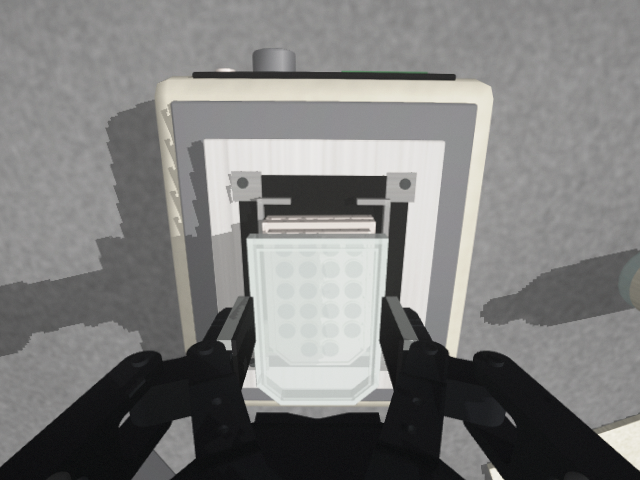

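Run:
```python
from h import *
im=cv2.imread('pics/w28.png')[:,:,::-1].copy()
rim(im,.0089,235,244,181,range(270,366,5))
im=cv2.imread('pics/w18.png')[:,:,::-1].copy()
rim(im,.0031,244,258,187,range(270,366,5)); rim(im,.0101,234,244,187,range(270,366,5))
```

```text
rim n 20 row 238.01962037637594 skew deg 0.04932253895261913 y0 mm 36.59590066811712 res 0.01087354957329897
rim n 20 row 250.57069925650063 skew deg 0.09442913680994225 y0 mm 33.14329813521216 res 0.029845195728082845
rim n 20 row 237.51747682137312 skew deg 0.045645745084498146 y0 mm 36.4574032802798 res 0.0233633751546786
```

apply_moves(
  plan=[
    [0.01, -0.002, 0.001, -0.005, 0.001, -0.005, 1],
    [0.003, 0, 0, 0, 0, -0.001, 1],
    [0, 0, 0, 0, 0, 0, 1],
  ],
)

```text
time_s: 18.77
ee_pos: [0.6001, -0.2201, 0.1242]
tcp_rot: [-1.072, 1.291, 1.071]
contact_force: [0.3, -0.2, -0.4]
finger_gap: 0.055
```

Run:
```python
from h import *
plan((.5999,-.2216,.12),169.28,n=1); print(force())
```

```text
now [ 0.6001 -0.2201  0.1242] psi 169.37 tilt [-0.      0.      0.0006] d [-0.0002 -0.0015 -0.0042] turn -0.0014975289826337414 rows 1 q6 -1.9222601402920867
[0.0042, -0.0001, -0.0016, 0.0015]
(array([ 0.3174, -0.1732, -0.4163]), 0.05501540070670722, 18.7667)
```

apply_moves(
  plan=[
    [0.003, 0, -0.0016, 0.0015, 0, 0.001, 1],
    [0.001, 0, 0, 0, 0, 0, 1],
  ],
)

```text
time_s: 18.93
ee_pos: [0.6006, -0.2215, 0.1213]
tcp_rot: [-1.072, 1.291, 1.069]
contact_force: [-0.2, -1.0, -0.7]
finger_gap: 0.0554
```

Run:
```python
from h import *
plan((.5999,-.2216,.111),169.28,n=1); print(force())
```

```text
now [ 0.6006 -0.2215  0.1213] psi 169.32 tilt [ 0.     -0.0006  0.0015] d [-0.0007 -0.0001 -0.0103] turn -0.000637272022311687 rows 1 q6 -1.92261988044552
[0.0103, 0.0007, -0.0003, 0.0006]
(array([-0.1602, -0.9835, -0.7217]), 0.05542538952183066, 18.9333)
```

apply_moves(
  plan=[
    [0.003, 0.001, -0.0002, 0.0006, 0, 0.002, 1],
    [0, 0.0003, 0, 0, 0, 0.0005, 1],
  ],
)

```text
time_s: 19.1
ee_pos: [0.5999, -0.2217, 0.1191]
tcp_rot: [-1.071, 1.293, 1.069]
contact_force: [-0.7, 0.1, -0.5]
finger_gap: 0.055
```

Run:
```python
from h import *
plan((.5999,-.2216,.111),169.28,n=1); print(force())
im=capture('wrist'); cv2.imwrite('pics/w29c.png',cv2.resize(im[190:330,200:430][:,:,::-1],None,fx=3.4,fy=3.4,interpolation=cv2.INTER_CUBIC))
plan((.5999,-.2216,.111),169.28,n=1)
```

```text
now [ 0.5999 -0.2217  0.1191] psi 169.28 tilt [ 0.     -0.0013  0.0006] d [ 0.      0.0001 -0.0081] turn -8.18129123500776e-06 rows 1 q6 -1.9220742140784488
[0.0081, -0.0, 0.0001, 0.0]
(array([-0.7464,  0.1426, -0.5439]), 0.054984238186316765, 19.1)
now [ 0.6001 -0.2219  0.1196] psi 169.28 tilt [ 0.     -0.0015  0.0013] d [-0.0002  0.0003 -0.0086] turn 1.780355835405217e-05 rows 1 q6 -1.9220774400177665
[0.0086, 0.0003, 0.0002, -0.0]
```

View pics/w29c.png

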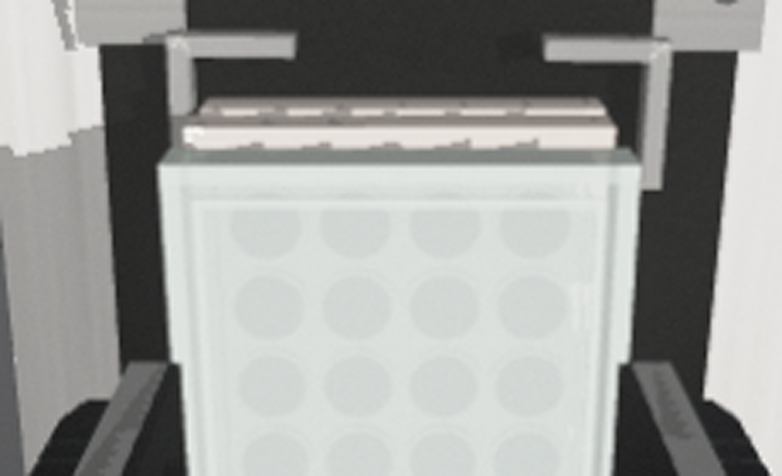

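Aligned. I descend in small steps and watch the force; riding would show at TCP z 0.1164.

apply_moves(
  plan=[
    [0.002, 0.0005, 0.0002, 0, -0.0015, 0.0015, 1],
    [0.0015, 0.0005, 0.0001, 0, -0.0005, 0.0005, 1],
  ],
)

```text
time_s: 19.32
ee_pos: [0.5997, -0.2217, 0.1169]
tcp_rot: [-1.071, 1.291, 1.07]
contact_force: [0.1, 0.3, -0.2]
finger_gap: 0.0556
```

Run:
```python
from h import *
plan((.5999,-.2216,.111),169.28,n=1); print(force())
```

```text
now [ 0.5997 -0.2217  0.1169] psi 169.28 tilt [-0.      0.0001  0.0008] d [ 0.0002  0.0001 -0.0059] turn 5.2242530338763775e-05 rows 1 q6 -1.9233568833853194
[0.0059, -0.0001, 0.0001, -0.0001]
(array([ 0.1186,  0.2807, -0.2154]), 0.055564561920395564, 19.3167)
```

apply_moves(
  plan=[
    [0.002, 0.0002, 0.0001, 0, 0, 0.001, 1],
    [0.0015, 0.0002, 0, 0, 0, 0.0005, 1],
  ],
)

```text
time_s: 19.48
ee_pos: [0.5994, -0.2217, 0.1134]
tcp_rot: [-1.07, 1.292, 1.07]
contact_force: [-0.6, -0.9, -0.2]
finger_gap: 0.0555
```

Run:
```python
from h import *
plan((.5999,-.2216,.111),169.28,n=1); print(force(),sense()['torque'])
```

```text
now [ 0.5994 -0.2217  0.1134] psi 169.27 tilt [ 0.     -0.0001 -0.0003] d [ 0.0005  0.0001 -0.0024] turn 0.00025250643964335536 rows 1 q6 -1.9229320465312207
[0.0024, -0.0005, 0.0002, -0.0003]
(array([-0.6098, -0.8867, -0.2087]), 0.0555244828253772, 19.4833) [0.045  0.0187 0.0128]
```

apply_moves(
  plan=[
    [0.0015, -0.0003, 0.0001, 0, 0, 0, 1],
    [0.001, -0.0001, 0, 0, 0, 0, 1],
  ],
)

```text
time_s: 19.65
ee_pos: [0.5997, -0.2216, 0.1106]
tcp_rot: [-1.07, 1.292, 1.071]
contact_force: [-4.2, 2.5, 10.1]
finger_gap: 0.0552
```

Run:
```python
from h import *
plan((.5999,-.2216,.111),169.28,n=1); print(force(),sense()['torque'])
```

```text
now [ 0.5997 -0.2216  0.1106] psi 169.26 tilt [ 0.      0.     -0.0007] d [0.0002 0.     0.0004] turn 0.00029314824477775093 rows 1 q6 -1.922514625738289
[-0.0004, -0.0002, 0.0001, -0.0003]
(array([-4.2229,  2.5049, 10.0761]), 0.055150475791980944, 19.65) [ 0.3822  0.6566 -0.0151]
```

Contact came at 0.1106 with 10 N, against 0.1109 predicted for seated. I release, rise, and check with all views.

apply_moves(
  plan=[
    [0, 0, 0, 0, 0, 0, 0],
    [0, 0, 0, 0, 0, 0, 0],
    [0, 0, 0, 0, 0, 0, 0],
    [0, 0, 0, 0, 0, 0, 0],
  ],
)

```text
time_s: 19.98
ee_pos: [0.5997, -0.2216, 0.1104]
tcp_rot: [-1.07, 1.292, 1.071]
contact_force: [0.0, -0.2, -0.9]
finger_gap: 0.0857
```

Run:
```python
from h import *
print(force())
im=capture('wrist'); cv2.imwrite('pics/w30.png',im[:,:,::-1])
cv2.imwrite('pics/w30c.png',cv2.resize(im[200:420,200:430][:,:,::-1],None,fx=2.7,fy=2.7,interpolation=cv2.INTER_CUBIC))
```

```text
(array([ 0.033 , -0.213 , -0.8676]), 0.08569867788186102, 19.9833)
```

View pics/w30c.png

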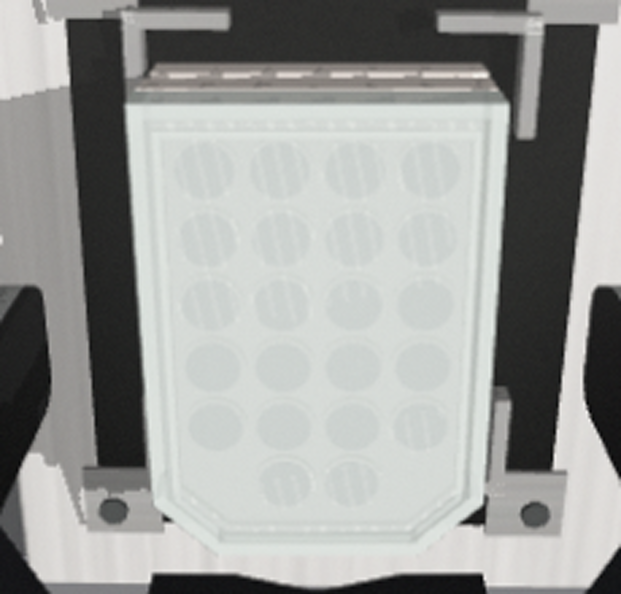

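apply_moves(
  plan=[
    [-0.02, 0, 0, 0, 0, 0, 0],
    [-0.035, 0, 0, 0, 0, 0, 0],
    [-0.04, 0, 0, 0, 0, 0, 0],
    [-0.04, 0, 0, 0, 0, 0, 0],
    [-0.02, 0, 0, 0, 0, 0, 0],
  ],
)

```text
time_s: 20.45
ee_pos: [0.5957, -0.2194, 0.2618]
tcp_rot: [-1.056, 1.299, 1.086]
contact_force: [1.2, 0.1, 0.6]
finger_gap: 0.0853
```

Run:
```python
from h import *
print(force())
w=capture('wrist'); s=capture('scene'); t=capture('top')
cv2.imwrite('pics/f_s.png',s[:,:,::-1]); cv2.imwrite('pics/f_w.png',w[:,:,::-1]); cv2.imwrite('pics/f_t.png',t[:,:,::-1])
cv2.imwrite('pics/f_sc.png',cv2.resize(s[290:430,120:310][:,:,::-1],None,fx=4,fy=4,interpolation=cv2.INTER_CUBIC))
```

```text
(array([1.1941, 0.0782, 0.5514]), 0.08534433179013762, 20.45)
```

View pics/f_sc.png

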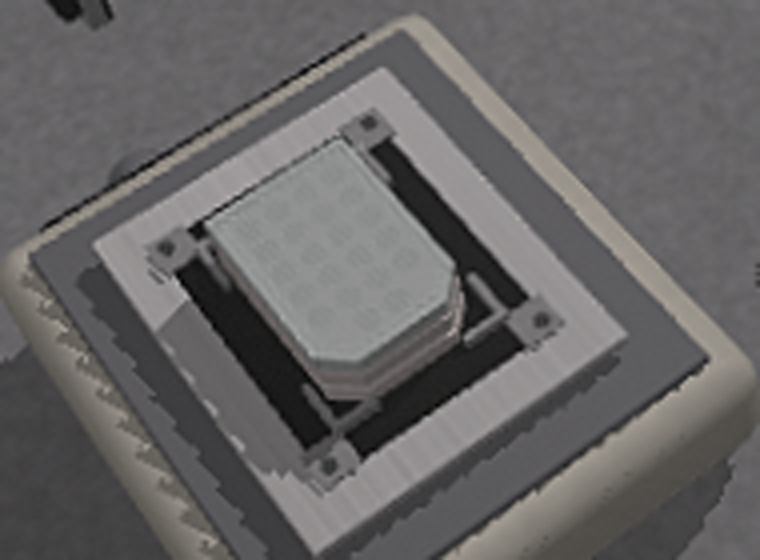

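View pics/f_w.png

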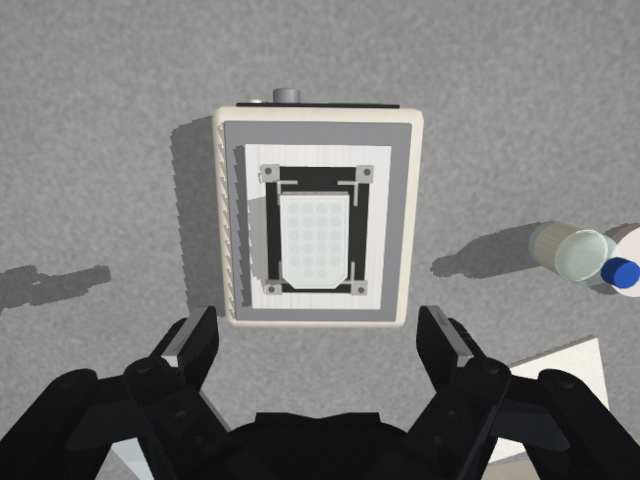

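View pics/f_t.png

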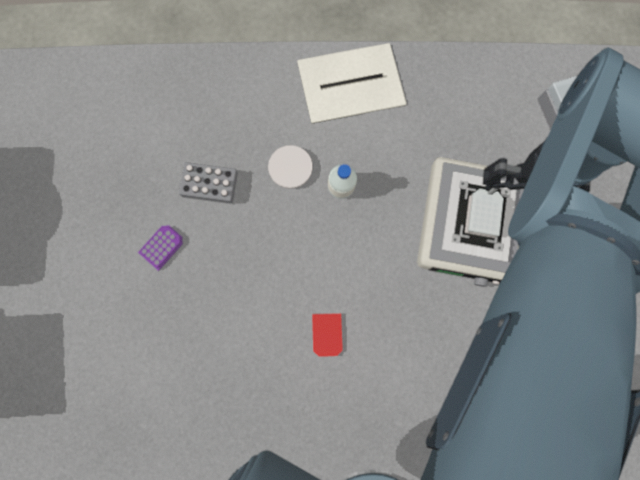

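The scene crop shows an even three-layer stack, with cut corners over cut corners (about (390,330)) and the lid level. In the top view the bottle, dish, rack, purple plate and red lid are at the same pixels as at the start. I let the arm settle and hand in.

apply_moves(
  plan=[
    [0, 0, 0, 0, 0, 0, 0],
    [0, 0, 0, 0, 0, 0, 0],
  ],
)

```text
time_s: 20.77
ee_pos: [0.5945, -0.2187, 0.2571]
tcp_rot: [-1.053, 1.3, 1.089]
contact_force: [-0.1, -0.5, 0.3]
finger_gap: 0.0854
```

Run:
```python
from h import *
from rig import close_job
print(force(),sense()['joint_vel']); print(close_job())
```

```text
(array([-0.099 , -0.4906,  0.2825]), 0.0853559772185517, 20.7667) [-0.0008  0.0194  0.0293  0.0004 -0.0036  0.0006]
the job is handed in; nothing more can be done
None
```

The loose white plate is stacked on the bottom plate and capped with the clear lid, cut corners over cut corners. I handed the job in at 20.8 s with the gripper clear of everything; the rig gives no verdict.

- **Method:** I gripped the bottom plate where it stood to find its line and measured its end with the wrist camera. I then put the plate and lid on by that reference; both went down at the first try.
- **Seating:** The plate touched down at TCP z 102.6 mm with 7 N, against 102.8 mm predicted for seated and 106.3 mm for riding on the rim. The lid touched down at 110.6 mm with 10 N, against 110.9 mm seated and 116.4 mm riding.
- **Last pictures:** The skirts lie evenly with thin, parallel gaps and the lid looks level. The bottle, dish, rack, purple plate and red lid look unmoved in the top view.
- **What disagreed:** The first grip of the bottom plate did not square it to the gripper, so I turned the gripper to match the plate and gripped again. The finger opening read about 55 mm on the 58 mm parts every time. The levelness was judged only from the pictures and contact heights, not measured separately.

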